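# Cover the garlic with the hot lid

### The arm

A 7-joint arm with a two-finger parallel gripper is mounted at the origin on the work surface; the furniture and walls round the work are solid. World frame = base frame: x ahead of the robot, y to its left, z up, the work surface at z = 0. Lengths are in m, angles in rad, forces in N, time in s.
With the tool pointing down it reaches from about 0.425 to 0.925 m from the base axis. Payload 6.8 kg.
Tool frame: the origin (TCP) lies where the fingers leave the gripper's body, on its centre line; the fingertips stand 73 mm ahead of it and the grasp point (between the pads) lies 54 mm ahead of it; z points along the fingers, y is the direction in which the jaws open and shut (so a half turn about z gives the same grasp; the last joint's range is limited). The gripper opens to 85 mm and grips with 20 to 120 N. Pads are 22 mm wide; open, the fingers measure 114 mm over their backs; the gripper's body (76 mm by 85 mm) begins 54 mm behind the grasp point. The pads swing forward as they close: fully open they stand 13 mm farther back than shut.
Start: joints at [1.226, 0.477, 0.022, 1.555, -0.011, 1.109, -0.083], TCP at [0.158, -0.656, 0.304] pointing down, gripper open.
Joint ranges: [-2.96, 2.96], [-0.34, 2.1], [-1.41, 1.46], [0.24, 2.44], [-1.37, 4.51], [0.17, 1.92], [-2.96, 2.96]. Speed limits (rad/s): [2.39, 2.39, 3.14, 3.14, 3.14, 3.14, 3.14].

### API

Orientations are given as a rotation vector (axis times angle).
In Python, from bench import r gives the robot as it stands.
- The arm moves only by the shell command python3 -m handwheel 'ROWS' [FORCE]. ROWS is JSON, a list that holds one entry, the list of rows, each a list of 7 numbers: the shift along the world's x, y, z in m, then the turn, a rotation vector about the world's x, y, z in rad, then the finger opening in m, from 0 to 0.0854. A call has 1 to 10 rows; each row shifts and turns the commanded pose from where the row before left it; what a row does not reach is not made up. A row lasts 1/12 s, in which the tool goes at most 41.7 mm and 7.16 degrees, less where a joint would pass 70% of its speed; a pose out of reach is approached as far as the arm can. A call is refused whole if a number of a shift passes 0.0417 or a number of a turn 0.125, either way. A call with a gripper value outside its range is refused whole. The fingers move at their own pace and stop on an object; FORCE is the grip in N (left out, the last holds). Time passes only in rows, so rows that do not move let the fingers close. It gives the time, the measured TCP pose, the force and the opening at its end, in the units of the state.
- r.get_obs(): the state, without advancing time (a new reading comes with each control period).
- r.grab_frame(name): name is "scene" or "top" or "wrist"; returns (picture, depth): 384x512x3 uint8, red, green, blue; 384x512 float32, m along the optical axis (not along the pixel's ray), 0 where there is no reading.
- r.get_calibration(name): a dict with "vertical_fov" (degrees; the focal length in pixels is half the picture's height over the tangent of half this angle, whatever the lens; pixels are square), "cx", "cy" (the principal point, pixels), "R" (3x3) and "t" (3): a world point X has camera coordinates R X + t; the wrist camera has in their place "T_tool_cam" (4x4, takes a point from camera to tool coordinates, whose origin is the TCP and whose axes are the flange's). Camera axes: x right, y down, z forward; pixel columns grow to the right and rows downward; lengths in m; the calibration is good to about 2 mm. A picture is of the moment at which its call begins: read the wrist's pose just before it. get_calibration takes no time and is no camera call.
- r.hand_in(): hands the job in, once; it reports no verdict.
Trained networks look in the newest picture that a camera, given by its name, has taken for a name from the list of things; names that differ only in an ending like _2 or _b are one class to them, and where a whole thing is asked for, a point or a joint stands for the part that bears it (a point fixed in the world has none). Each returns a list of dicts, best first, with "p" (0 to 1); they miss things now and then, are a little off and sometimes report something else, mostly with a low value. They report only what shows in the picture. A call takes as long as a camera call. They do not tell look-alikes from the thing itself.
- r.masks_of(label, camera): "pixels" (384x512 bool, what is visible of it) and "at" ([column, row] in pixels, amid what is visible of it).
The state is a dict: "clock": time; "joints": joint angles; "qvel": joint speeds; "tau": joint torques, N m; "tcp_pos": TCP position; "orientation": TCP orientation; "contact_force": force on the tool from outside, world axes, zero at the start; "moment": the same for the moment, N m; "grip_width": finger opening in m.
Only numpy, scipy, OpenCV 4.12 (cv2) and the standard library are available. Lean on these libraries where they do the work, as an engineer would, in place of code of your own. Each camera call takes 0.05 s, during which the arm holds its last target.

### The job

One of the two small pots holds the garlic bulb, the other the lemon. Take the lid lifter from its sloping rest, hook it under the loop of the hot lid and, without touching the lid with the fingers or letting it tip or drop, set the lid squarely on the pot with the garlic, leaving the lemon's pot open. Then put the lifter back in its rest, and do not shift the pots or the things standing around.

Things in the scene. Friction and masses are not known exactly. Their poses are not given: they have to be found in the camera images.
- pot_1_rim (a point): Small round grey pot, 120 mm outer diameter, 85 mm tall, wall 6 mm (mouth 108 mm wide), two low ears at its sides (148 mm over the ears), 1.1 kg, loose on the table. The point is the centre of the mouth at rim height; z up. Either pot may hold the garlic.
- pot_2_rim (a point): The second pot, exactly like pot_1; the same point.
- garlic_center (a point): Garlic bulb, 56 mm, whitish, lying at the bottom of one of the two pots (which one differs from start to start). The point is its centre, 28 mm above its underside. It stays wholly below the rim.
- lemon_center (a point): Yellow lemon, 72 x 57 x 58 mm, lying at the bottom of the other pot. The point is its centre, 29 mm above its underside.
- lid_loop (a point): The lid's loop: a level bar, 8 mm thick, along the lid's y, on two uprights; the opening under it is 52 mm wide (y) and 34 mm high, open along the lid's x. The point is the middle of the bar's underside, on the lid's axis, 34 mm above its flat top, 54 mm above the plug's underside, and 44 mm above a pot's rim when seated there. Hung by the bar the lid hangs level. Axes as lid.
- lifter_grip (a point): Grip point in the lifter's wooden handle (24 mm in x, 18 mm in y, from 90 to 165 mm above the heel), 135 mm above the heel. Pinch across the 18 mm (y). Axes as lifter. In its rest the strap leans 35 degrees from vertical, handle towards the robot, tongue pointing away from it and up; in use the strap is upright and the tongue level.
- rest_heel (a point): Wooden lifter rest, fixed, foot 120 x 80 mm: a channel 28 mm wide and 84 mm long, open at its upper end and upper side, leaning 35 degrees from vertical, with a ledge at the bottom. The point is where the lifter's heel sits on the ledge, 34 mm above the table; axes of the foot: z up, x level, away from the robot, the way the tongue points; the handle leans to -x.
- jar_center (a point): Glass jar with a black lid, 65 mm diameter, 86 mm tall, bystander; its centre.
- amber_bottle_center (a point): Small amber bottle with a black cap, 41 mm diameter, 119 mm tall, bystander; its centre.
- brush_center (a point): Turned wooden pot brush standing on its bristles, 58 mm diameter, 87 mm tall, bystander; its centre.
- lid: Hot lid, 0.3 kg: grey disc, 128 mm diameter, 10 mm thick, under it a plug (100 mm diameter tapering to 88, 10 mm deep) that drops into a pot's mouth with 4 mm play all round, on top a steel loop. Lies on a round cork trivet (140 mm diameter, 15 mm high). Origin: centre of the plug's underside; z up, x (level, across the loop's bar) within 0.4 rad of world x at the start.
- lifter: Lid lifter, 165 mm long, 0.18 kg: a steel strap (8 mm in x, 18 mm in y) runs up z from the heel to a wooden handle. At the heel a tongue stands out along +x: 18 mm wide, 7 mm thick, ending 52 mm from the strap's middle, its last 6 mm turned up as a lip 6 mm above the tongue's top. Origin: the heel, middle of the strap's bottom end, level with the tongue's underside.
- pot_1: The same pot; origin at the centre of its underside.
- pot_2: The same pot; origin at the centre of its underside.
There are look-alikes about, which are no part of the job. What is shaped like the lid but turquoise is not meant.

How it is judged:
On the way, in this order (a step that is already met when the one before it is completed fails the run):
1. the lid hangs clear of the trivet on the lifter (height (world z) of lid_loop above 0.09 m and contact force between lifter and lid above 0.5 N), for 0.2 s.
2. the lid is seated on the pot with the garlic (((horizontal distance between garlic_center and pot_1_rim below 0.05 m and horizontal distance between lid_loop and pot_1_rim below 0.008 m and z of lid_loop in the frame of pot_1_rim between 0.041 and 0.047 m and angle between lid_loop's own z axis and vertical below 0.052 rad) or (horizontal distance between garlic_center and pot_2_rim below 0.05 m and horizontal distance between lid_loop and pot_2_rim below 0.008 m and z of lid_loop in the frame of pot_2_rim between 0.041 and 0.047 m and angle between lid_loop's own z axis and vertical below 0.052 rad))), for 0.2 s.
At the end, for the whole second after the job is handed in: Lid level (3 degrees), centred (8 mm) and seated on the garlic's pot (loop 41 to 47 mm above the rim); garlic and lemon still in the pots; lid and lifter at rest and apart, the lifter in its rest (heel within 12 mm of its place, strap leaning 30 to 40 degrees) (((horizontal distance between garlic_center and pot_1_rim below 0.05 m and horizontal distance between lid_loop and pot_1_rim below 0.008 m and z of lid_loop in the frame of pot_1_rim between 0.041 and 0.047 m and angle between lid_loop's own z axis and vertical below 0.052 rad) or (horizontal distance between garlic_center and pot_2_rim below 0.05 m and horizontal distance between lid_loop and pot_2_rim below 0.008 m and z of lid_loop in the frame of pot_2_rim between 0.041 and 0.047 m and angle between lid_loop's own z axis and vertical below 0.052 rad)) and ((horizontal distance between garlic_center and pot_1_rim below 0.05 m and z of garlic_center in the frame of pot_1_rim below -0.02 m) or (horizontal distance between garlic_center and pot_2_rim below 0.05 m and z of garlic_center in the frame of pot_2_rim below -0.02 m)) and ((horizontal distance between lemon_center and pot_1_rim below 0.05 m and z of lemon_center in the frame of pot_1_rim below -0.02 m) or (horizontal distance between lemon_center and pot_2_rim below 0.05 m and z of lemon_center in the frame of pot_2_rim below -0.02 m)) and distance between lifter and rest_heel below 0.012 m and angle between lifter's own z axis and vertical between 0.524 and 0.698 rad and linear speed of each of lifter, lid below 0.02 m/s and contact force between lifter and lid below 0.05 N); the robot touches nothing.
It fails at once if the hot lid is touched by the fingers or the arm (contact force between any of the fingers, the arm and lid above 0.5 N).
It fails at once if the lid tips more than 20 degrees (angle between lid_loop's own z axis and vertical above 0.35 rad).
It fails at once if the lid is set on the lemon's pot ((horizontal distance between lemon_center and pot_1_rim below 0.05 m and horizontal distance between lid_loop and pot_1_rim below 0.06 m and contact force between lid and pot_1 above 1 N) or (horizontal distance between lemon_center and pot_2_rim below 0.05 m and horizontal distance between lid_loop and pot_2_rim below 0.06 m and contact force between lid and pot_2 above 1 N)).
It fails at once if the lid is dropped onto a pot ((horizontal distance between lid_loop and pot_1_rim below 0.03 m and z of lid_loop in the frame of pot_1_rim below 0.07 m and linear speed of lid above 0.45 m/s) or (horizontal distance between lid_loop and pot_2_rim below 0.03 m and z of lid_loop in the frame of pot_2_rim below 0.07 m and linear speed of lid above 0.45 m/s)).
It fails at once if a pot, the jar, the amber bottle or the brush is shifted more than 3 cm (distance of any of pot_1, pot_2, jar_center, amber_bottle_center, brush_center from where it was at the start of the episode above 0.03 m).
It also fails if it takes over 72 s, if anything falls off the work surface, if the arm or the gripper's body presses on something with over 40 N, if the wrist force passes 120 N, or if a joint passes its speed limit or range.

## Working session

There is one attempt and no reset: what is moved stays moved. The work goes in short steps, Python scripts to look and compute and a shell command to move; the robot and the scene stay as the last step left them, time stands still between calls to the robot, and variables do not carry over. Pictures are saved under pics/ and viewed, and the job is handed in when it is done.

```bash
ls; mkdir -p pics
cat > h.py <<'E'
import numpy as np,cv2
from bench import r
def save(n,im,box=None,s=1):
    if box: im=im[box[1]:box[3],box[0]:box[2]]
    im=cv2.resize(im,None,fx=s,fy=s,interpolation=cv2.INTER_CUBIC)
    cv2.imwrite('pics/'+n,im[:,:,::-1])
def cam(name,obs=None):
    c=r.get_calibration(name)
    f=192/np.tan(np.radians(c['vertical_fov'])/2)
    if name=='wrist':
        T=np.array(c['T_tool_cam']); o=obs
        R,_=cv2.Rodrigues(np.array(o['orientation'],float))
        Rwc=R@T[:3,:3]; p=R@T[:3,3]+np.array(o['tcp_pos'])
    else:
        Rwc=np.array(c['R']).T; p=-Rwc@np.array(c['t'])
    return f,c['cx'],c['cy'],Rwc,p
def pts(name,depth,obs=None):
    f,cx,cy,R,p=cam(name,obs)
    v,u=np.mgrid[0:384,0:512]
    P=np.stack([(u-cx)/f*depth,(v-cy)/f*depth,depth],-1)
    W=P@R.T+p
    W[depth<=0]=np.nan
    return W
def proj(name,X,obs=None):
    f,cx,cy,R,p=cam(name,obs)
    c=(np.atleast_2d(X)-p)@R
    return np.stack([c[:,0]/c[:,2]*f+cx,c[:,1]/c[:,2]*f+cy],-1)
E
python3 - <<'E'
from h import *
o=r.get_obs();print(o)
for n in('scene','top','wrist'):
    im,d=r.grab_frame(n);save(n+'0.png',im,s=1.5);np.savez('pics/'+n+'0.npz',im=im,d=d)
    c=cam(n,o);print(n,c[0],c[4],c[3][:,2])
E
```

```text
pics
{'clock': 0.0, 'joints': array([ 1.22589196,  0.4777862 ,  0.02234344,  1.55644839, -0.01149775,
        1.10928172, -0.08312001]), 'qvel': array([-2.06138384e-03, -2.04857443e-03, -7.68286710e-04, -2.81923225e-04,
       -8.50256805e-05, -1.05917349e-03,  1.05846232e-03]), 'tau': array([ 3.63603958e-04, -5.96452546e+01,  1.60782751e+00, -2.81191117e+01,
        1.23470227e-02,  9.41797625e-03,  1.54432473e-05]), 'tcp_pos': array([ 0.15823951, -0.65572249,  0.30293628]), 'orientation': array([-3.11784813e+00, -3.70893795e-01,  5.45049896e-04]), 'contact_force': array([-0.79081935, -0.43314727, -0.12114636]), 'moment': array([-0.03984322,  0.03958851, -0.03192362]), 'grip_width': 0.08529210250864712}
scene 495.25340817907227 [-0.27336766 -0.91909788  1.50096063] [ 0.40538642  0.47828095 -0.77904376]
top 385.5333276732926 [ 0.23363754 -0.06449327  1.30560684] [ 0.17627357  0.01797073 -0.98417716]
wrist 301.3632303513618 [ 0.235101   -0.63746591  0.37246274] [-0.30316585 -0.07146734 -0.95025412]
```

View pics/scene0.png

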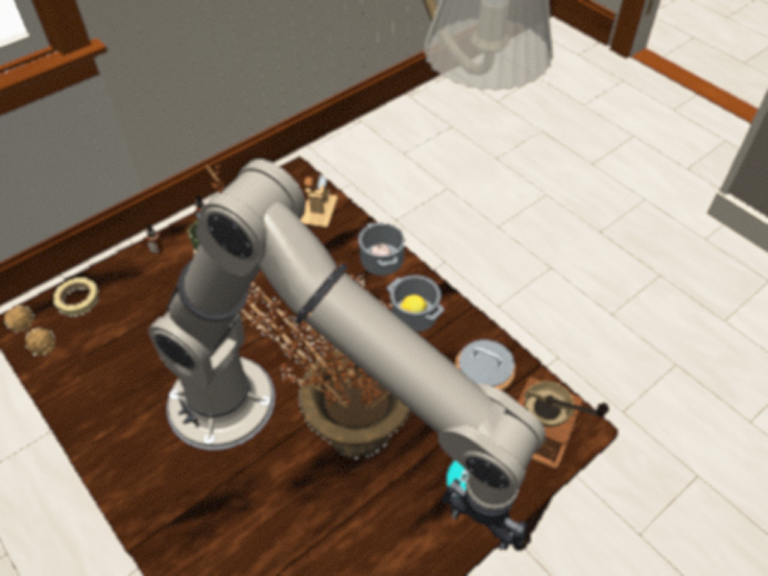

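View pics/top0.png

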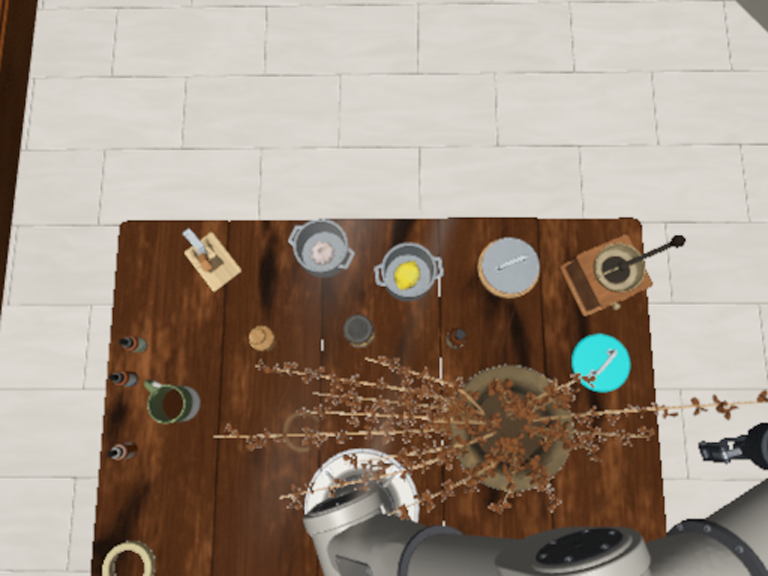

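View pics/wrist0.png

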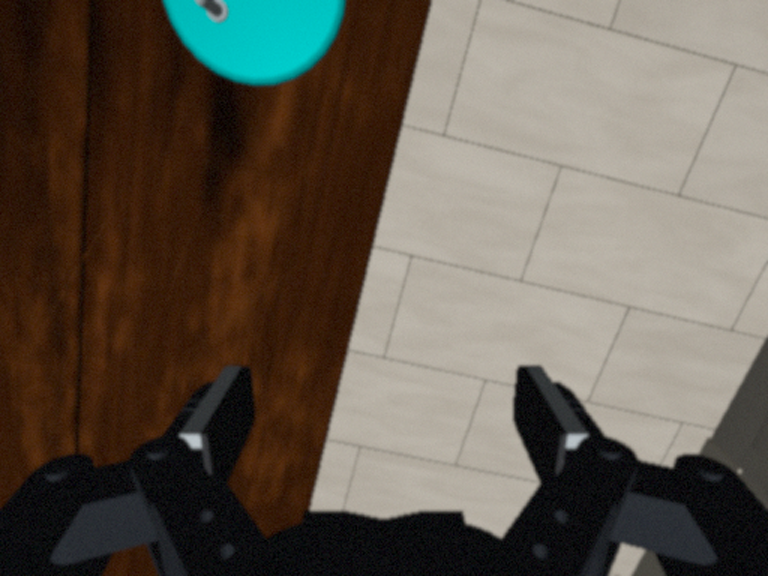

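The garlic pot is at about (322,248), the lemon pot at (408,270), the grey lid on its trivet at (509,267), and the rest with the lifter at (210,260), all in the 1.5x top picture. A turquoise look-alike lid is at (600,362), and dried branches stand near the base at (510,430). The mortar with a dark handle at (615,268) could be mistaken for the lifter.

Run:
```python
from h import *
for n in('scene','top'):
    im,d=r.grab_frame(n); np.savez('pics/'+n+'1.npz',im=im,d=d)
    W=pts(n,d)
    for l in('lid','lifter','pot_1','garlic_center','lemon_center','rest_heel','jar_center','amber_bottle_center','brush_center'):
        try: res=r.masks_of(l,n)
        except Exception as e: print(l,e);continue
        for m in res[:4]:
            w=W[m['pixels']];w=w[~np.isnan(w[:,0])]
            if len(w)==0: print(n,l,'nodepth');continue
            print(n,l,round(m['p'],2),np.round(m['at']),m['pixels'].sum(),np.round(np.percentile(w,[3,50,97],axis=0),3).tolist())
    if n=='top': save('top1c.png',im,(110,130,250,240),5)
    else: save('scene1c.png',im,(190,100,390,260),4)
```

```text
scene lid 0.47 [305. 317.] 154 [[0.142, -0.61, 0.014], [0.284, -0.493, 0.021], [0.304, -0.471, 0.386]]
scene lifter 0.59 [208. 122.] 75 [[0.49, 0.3, 0.018], [0.519, 0.316, 0.131], [0.601, 0.417, 0.172]]
scene pot_1 0.79 [279. 196.] 788 [[0.45, -0.171, 0.009], [0.513, -0.105, 0.061], [0.561, -0.05, 0.088]]
scene pot_1 0.76 [256. 163.] 834 [[0.505, 0.027, 0.009], [0.564, 0.09, 0.055], [0.617, 0.142, 0.089]]
scene garlic_center 0.4 [253. 164.] 58 [[0.541, 0.072, 0.028], [0.556, 0.088, 0.047], [0.577, 0.117, 0.06]]
scene garlic_center 0.17 [275. 203.] 159 [[0.477, -0.15, 0.04], [0.501, -0.112, 0.056], [0.532, -0.087, 0.086]]
scene lemon_center 0.56 [275. 204.] 145 [[0.481, -0.13, 0.04], [0.502, -0.112, 0.056], [0.533, -0.088, 0.067]]
scene lemon_center 0.39 [253. 163.] 63 [[0.542, 0.07, 0.032], [0.558, 0.087, 0.047], [0.581, 0.111, 0.06]]
scene rest_heel 0.61 [212. 141.] 424 [[0.491, 0.29, 0.001], [0.532, 0.33, 0.015], [0.598, 0.364, 0.094]]
top lid 0.91 [337. 176.] 1139 [[0.468, -0.389, 0.026], [0.522, -0.333, 0.034], [0.581, -0.278, 0.073]]
top lid 0.68 [403. 240.] 1106 [[0.25, -0.58, 
[... 528 characters left out ...]
0.552, 0.089, 0.04], [0.58, 0.115, 0.054]]
top lemon_center 0.82 [267. 182.] 239 [[0.471, -0.125, 0.038], [0.496, -0.099, 0.054], [0.523, -0.075, 0.064]]
top rest_heel 0.84 [147. 178.] 629 [[0.485, 0.295, 0.003], [0.532, 0.335, 0.01], [0.596, 0.401, 0.097]]
top jar_center 0.64 [237. 222.] 350 [[0.343, -0.021, 0.031], [0.369, 0.005, 0.083], [0.401, 0.034, 0.088]]
top amber_bottle_center 0.59 [304. 225.] 151 [[0.339, -0.223, 0.022], [0.354, -0.202, 0.081], [0.375, -0.188, 0.12]]
top amber_bottle_center 0.42 [214. 164.] 216 [[0.532, 0.067, 0.004], [0.552, 0.091, 0.04], [0.58, 0.12, 0.053]]
top brush_center 0.72 [172. 227.] 223 [[0.338, 0.196, 0.03], [0.357, 0.214, 0.046], [0.384, 0.237, 0.086]]
```

View pics/top1c.png

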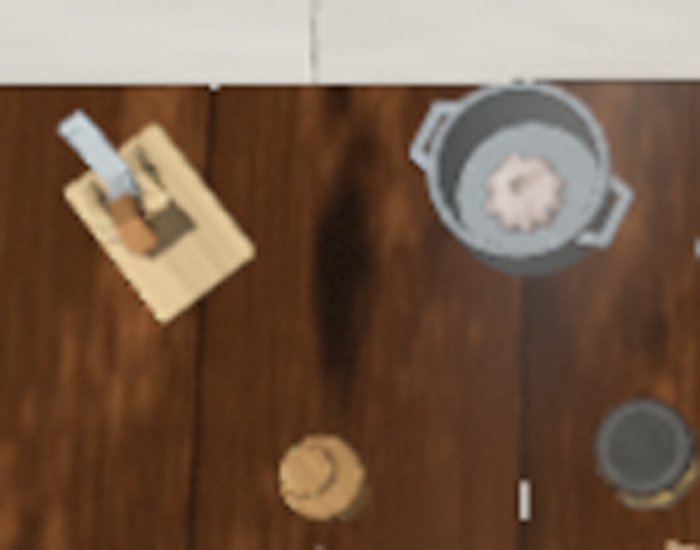

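View pics/scene1c.png

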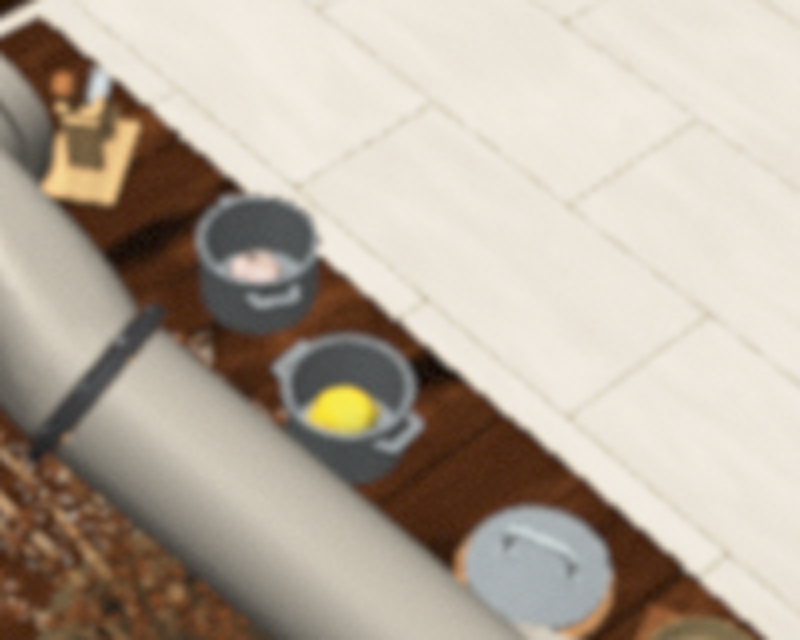

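Run:
```python
from h import *
z=np.load('pics/top1.npz');W=pts('top',z['d'])
# height map over table grid 0.05
g={}
for x in np.arange(0,0.7,0.05):
    row=[]
    for y in np.arange(0.45,-0.7,-0.05):
        m=(abs(W[...,0]-x)<.025)&(abs(W[...,1]-y)<.025)
        row.append('%4d'%(1000*np.nanmax(W[...,2][m])) if m.any() else '   .')
    print('%.2f'%x,''.join(row))
o=r.get_obs();R,_=cv2.Rodrigues(o['orientation']);print(np.round(R,3));print(np.round(r.get_calibration('wrist')['T_tool_cam'],3))
```

```text
0.00    4   6   4   6   7   4   4 310 362 468 551 567   4   5   5   7   4   5   6   6   5   6   4
0.05    4   5   4   4   4   6   4 379 372 445 549 629 743 349 349 216 207   6   7   6   6   6   5
0.10    3   6   5   4   6   4   6 377 373 359 346 378 768 821 821 795 773 752 711   5   5   8 378
0.15    5   7   6   4   7   6 487 487 456 433 411 384 456 465 484 485 447 681 689 638   5 421 406
0.20  102 101 102   6   7 492 500 488 456 453 413 449 449 415 338 451 435 474 473 441 466 408 407
0.25  101 103 102   5   5   5 438 441 453 452 416 398 331 456 423 469 450 402   5 433 484 484   5
0.30    4   4   6   5   5   3 438 439 409 305 320 313 289   3 218 219 213   6  24  65  65  26   4
0.35    5   4   5   6  86  89   4   8  89  93  76   6   5 123  70   6   5   3  21  25  61  24   6
0.40    4   6   4   3  41  82   7   6  88  89  81   7   5  80   8   6   6   5   6 118 110   5   5
0.45    5   7  12   6   4   5   7   5   5   7  88  88  89   5   4  40  39  15  14 150 150 146   6
0.50    7  12 152 175   4   4  85  86  87   6  89  65  88  74  33  76  82  38 119 160 167 206 207
0.55    5  66 133 111   4   5  87  60  88  74  87  88  86   6  36  41  79  37 118 145 146 213 211
0.60    4  75  53   4   4   3  86  88  88   3   4   5   4   6   6  37  36   4   4   5   5   4   3
0.65    6   4   3   5   2   4   3   1   2   5   4   3   4   3   5   4   5   3   4   4   5   5   2
[[ 0.972  0.235  0.   ]
 [ 0.235 -0.972  0.   ]
 [ 0.    -0.    -1.   ]]
[[ 0.    -0.95  -0.311  0.079]
 [ 1.     0.     0.     0.   ]
 [ 0.    -0.311  0.95  -0.07 ]
 [ 0.     0.     0.     1.   ]]
```

```bash
python3 -m handwheel '[[[0,0,0.04,0,0,0,0.085],[0,0.01,0.04,0,0,0,0.085],[0,0.01,0.04,0,0,0,0.085],[0,0.01,0.04,0,0,0,0.085],[0,0.01,0.04,0,0,0,0.085],[0,0.01,0.04,0,0,0,0.085],[0,0.01,0.04,0,0,0,0.085]]]'
```

```text
clock: 1.73
tcp_pos: [0.1581, -0.5952, 0.5862]
orientation: [3.119, 0.371, 0.0]
contact_force: [-0.1, -1.0, -0.3]
grip_width: 0.0845
```

```bash
python3 -m handwheel '[[[0.035,0.01,0.005,0,0,0,0.085],[0.035,0.015,0.005,0,0,0,0.085],[0.035,0.02,0,0,0,0,0.085],[0.035,0.02,0,0,0,0,0.085],[0.03,0.025,0,0,0,0,0.085],[0.03,0.03,0,0,0,0,0.085],[0.03,0.03,0,0,0,0,0.085],[0.02,0.03,-0.02,0,0,0,0.085],[0.01,0.03,-0.03,0,0,0,0.085],[0.01,0.03,-0.03,0,0,0,0.085]]]'
python3 - <<'E'
from h import *
o=r.get_obs();im,d=r.grab_frame('wrist');save('w2.png',im,s=1.5);np.savez('pics/w2.npz',im=im,d=d,p=o['tcp_pos'],o=o['orientation'])
print(o['joints'])
E
```

```text
clock: 2.57
tcp_pos: [0.4276, -0.3579, 0.5161]
orientation: [3.118, 0.373, 0.003]
contact_force: [0.6, -0.8, -0.5]
grip_width: 0.0849
[ 0.73810888  0.16470977 -0.18030999  1.5149327   0.02955113  1.46252265
 -0.77531803]
```

View pics/w2.png

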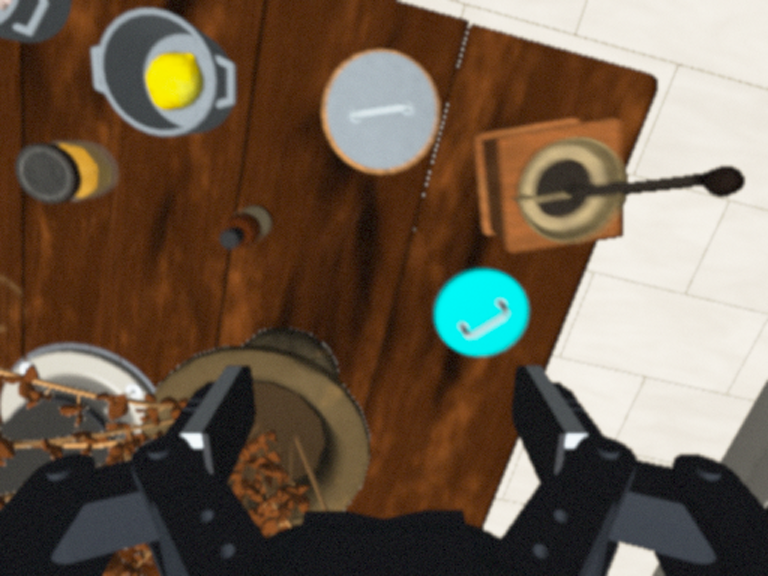

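The wrist view shows the grey lid at (381,110) with its bar running (352,116)–(409,110). The turquoise look-alike is at (481,312), the lemon pot at (165,70), and the mortar at (570,190).

```bash
cat >> h.py <<'E'
def lidfit(name,im,d,box,obs=None,zc=0.035):
    """disc centre & bar line from depth; box = world xy window"""
    W=pts(name,d,obs);x0,x1,y0,y1=box
    inb=(W[...,0]>x0)&(W[...,0]<x1)&(W[...,1]>y0)&(W[...,1]<y1)
    disc=inb&(abs(W[...,2]-zc)<.006)&(im.max(-1).astype(int)-im.min(-1)<35)&(im.min(-1)>70)
    c=cv2.minEnclosingCircle(W[disc][:,:2].astype(np.float32))
    bar=inb&(W[...,2]>zc+.03)&(W[...,2]<zc+.055)
    b=W[bar]
    print(name,'disc z',np.median(W[disc][:,2]),'mean',W[disc].mean(0),'circ',c)
    if len(b)>5:
        m=b.mean(0);u=np.linalg.svd((b-m)[:,:2])[2][0]
        if u[1]<0:u=-u
        s=(b-m)[:,:2]@u
        print(' bar n',len(b),'mean',m,'top z',np.percentile(b[:,2],90),'y dir yaw(lid x)',np.arctan2(-u[0],u[1]),'mid',m[:2]+u*(s.max()+s.min())/2,'span',s.min(),s.max())
E
python3 - <<'E'
from h import *
z=np.load('pics/w2.npz');o=dict(tcp_pos=z['p'],orientation=z['o'])
lidfit('wrist',z['im'],z['d'],(.44,.61,-.42,-.25),o)
z=np.load('pics/top1.npz');lidfit('top',z['im'],z['d'],(.44,.61,-.42,-.25))
# pots: rim fit
for n,zz,ob in(('wrist',np.load('pics/w2.npz'),o),('top',z,None),('scene',np.load('pics/scene1.npz'),None)):
    W=pts(n,zz['d'],ob)
    for c in((.56,.088),(.502,-.11)):
        m=(np.hypot(W[...,0]-c[0],W[...,1]-c[1])<.075)&(W[...,2]>.08)&(W[...,2]<.095)
        if m.sum()>20:
            p=W[m][:,:2]
            from scipy.optimize import least_squares
            f=least_squares(lambda q:np.hypot(p[:,0]-q[0],p[:,1]-q[1])-.057,c,loss='soft_l1',f_scale=.002)
            print(n,m.sum(),f.x,np.median(W[m][:,2]),np.abs(f.fun).mean())
E
```

```text
wrist disc z 0.034216910547490986 mean [ 0.52814273 -0.33242883  0.03420501] circ ((0.5262848734855652, -0.3326559364795685), 0.06313754618167877)
 bar n 216 mean [ 0.52648406 -0.33487091  0.07416941] top z 0.07680000721411145 y dir yaw(lid x) 0.3792818840333663 mid [ 0.52642748 -0.33472895] span -0.03323319121759887 0.03353881623078247
top disc z 0.03369671607850999 mean [ 0.52230236 -0.33339793  0.0338738 ] circ ((0.5237138867378235, -0.33379659056663513), 0.06363938748836517)
 bar n 46 mean [ 0.52200987 -0.33014167  0.07420721] top z 0.07720477598372733 y dir yaw(lid x) 0.3561509534905528 mid [ 0.52278949 -0.33223734] span -0.031988963471240243 0.027517005789695806
wrist 123 [0.56044175 0.08721905] 0.08370533061868113 0.001489768642262272
wrist 1133 [ 0.50558434 -0.10540712] 0.08385729559427446 0.0016039940991816664
top 173 [0.55848407 0.08898409] 0.08305181380615712 0.0015602890647755149
top 190 [ 0.50305748 -0.10365319] 0.0835538097476144 0.0016048167787161133
scene 143 [0.56133978 0.0845663 ] 0.08513305932926984 0.002430800059961407
scene 167 [ 0.50598873 -0.10723134] 0.08509958051764022 0.002367494090346011
```

```bash
python3 -m handwheel '[[[0.015,0.038,0,0,0,0,0.085],[0.015,0.038,0,0,0,0,0.085],[0.015,0.038,0,0,0,0,0.085],[0.015,0.038,0,0,0,0,0.085],[0.01,0.04,0,0,0,0,0.085],[0,0.04,0,0,0,0,0.085],[0,0.04,0,0,0,0.05,0.085],[0,0.04,0,0,0,0.05,0.085],[-0.01,0.04,0,0,0,0.05,0.085],[-0.01,0.04,0,0,0,0.05,0.085]]]' && python3 -m handwheel '[[[-0.01,0.04,-0.02,0,0,0.05,0.085],[-0.015,0.04,-0.02,0,0,0.05,0.085],[-0.015,0.04,-0.03,0,0,0.05,0.085],[-0.015,0.04,-0.03,0,0,0.05,0.085],[-0.02,0.035,-0.03,0,0,0,0.085],[-0.02,0.03,-0.02,0,0,0,0.085],[0,0,0,0,0,0,0.085]]]'
python3 - <<'E'
from h import *
o=r.get_obs();im,d=r.grab_frame('wrist');save('w3.png',im,s=1.5);np.savez('pics/w3.npz',im=im,d=d,p=o['tcp_pos'],o=o['orientation'])
print(o['joints'])
E
```

```text
clock: 3.45
tcp_pos: [0.4759, 0.0338, 0.5167]
orientation: [3.066, 0.684, 0.0]
contact_force: [-0.4, -0.0, -0.4]
grip_width: 0.0853
clock: 4.03
tcp_pos: [0.3881, 0.2313, 0.385]
orientation: [-2.978, -0.998, 0.009]
contact_force: [-0.5, 0.3, 0.0]
grip_width: 0.0848
[ 0.04631252  0.0838307  -0.74889541  1.91404406  0.05842151  1.17127162
 -1.64807096]
```

View pics/w3.png

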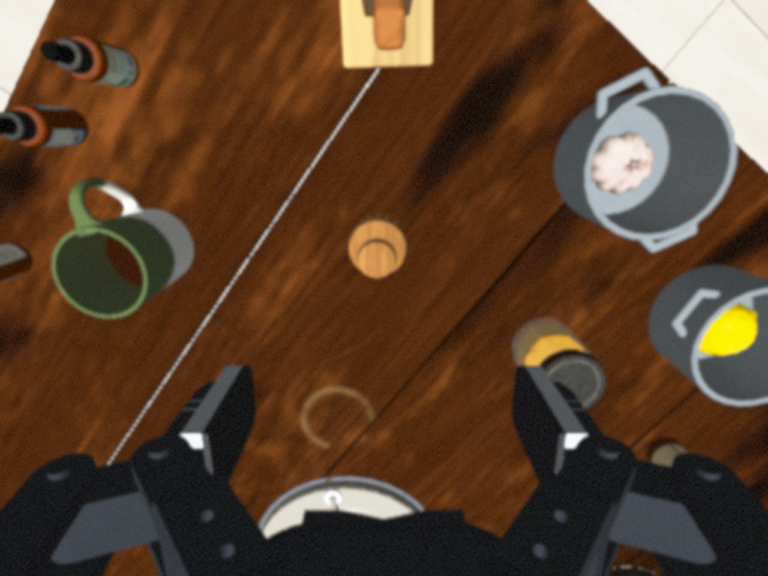

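```bash
python3 -m handwheel '[[[0.03,0.022,0,0,0,0,0.085],[0.03,0.022,0,0,0,0,0.085],[0,0,0,0,0,0,0.085],[0,0,0,0,0,0,0.085]]]'
python3 - <<'E'
from h import *
o=r.get_obs();im,d=r.grab_frame('wrist');save('w4.png',im,s=1.5);np.savez('pics/w4.npz',im=im,d=d,p=o['tcp_pos'],o=o['orientation'])
W=pts('wrist',d,o)
for l in('lifter','rest_heel'):
    for m in r.masks_of(l,'wrist')[:3]:
        k=m['pixels']&~np.isnan(W[...,0]);w=W[k]
        print(l,m['p'],m['at'],k.sum(),np.round(np.percentile(w,[2,50,98],axis=0),3).tolist())
        if l=='lifter': np.save('pics/lm_%d.npy'%k.sum(),m['pixels'])
E
```

```text
clock: 4.42
tcp_pos: [0.4556, 0.2704, 0.3877]
orientation: [-2.983, -0.981, 0.002]
contact_force: [0.0, -2.0, 0.2]
grip_width: 0.0849
lifter 0.71 [244.1, 67.6] 2062 [[0.49, 0.304, 0.043], [0.531, 0.338, 0.123], [0.588, 0.386, 0.173]]
rest_heel 0.85 [257.3, 50.8] 3969 [[0.485, 0.292, 0.0], [0.546, 0.349, 0.01], [0.605, 0.405, 0.101]]
```

View pics/w4.png

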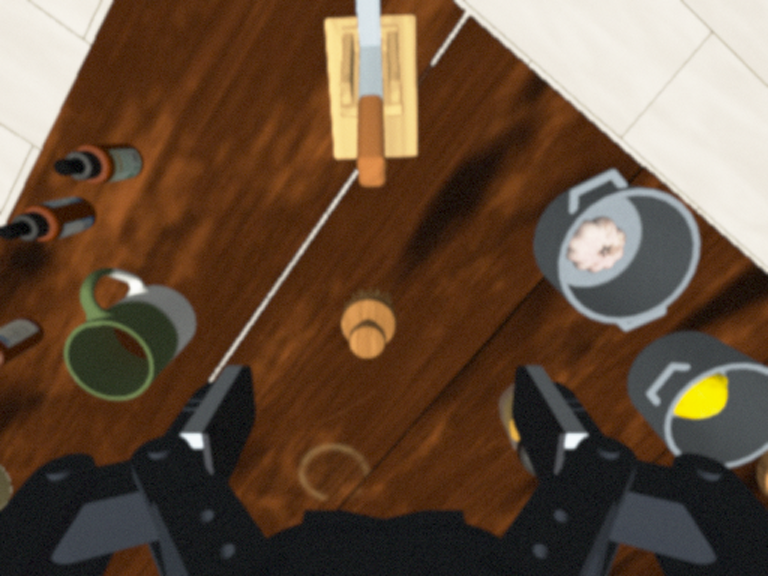

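```bash
cat >> h.py <<'E'
def handle(im,d,obs,box=(.45,.62,.27,.43)):
    W=pts('wrist',d,obs); hsv=cv2.cvtColor(im,cv2.COLOR_RGB2HSV)
    m=(W[...,0]>box[0])&(W[...,0]<box[1])&(W[...,1]>box[2])&(W[...,1]<box[3])&(W[...,2]>.09)&(W[...,2]<.2)&(hsv[...,0]<18)&(hsv[...,1]>110)
    n,l,st,ce=cv2.connectedComponentsWithStats(m.astype(np.uint8))
    m=l==1+np.argmax(st[1:,4]); return W,m
E
python3 - <<'E'
from h import *
z=np.load('pics/w4.npz');o=dict(tcp_pos=z['p'],orientation=z['o']);im,d=z['im'],z['d']
W,m=handle(im,d,o);p=W[m]
# axis: erode
m2=cv2.erode(m.astype(np.uint8),np.ones((5,5)))>0
q=W[m2];mu=q.mean(0);U=np.linalg.svd(q-mu)[2]
print(len(p),len(q),mu,U, p.min(0),p.max(0))
u=U[0]*np.sign(U[0][2]);print('lean',np.degrees(np.arccos(u[2])),'yaw',np.arctan2(-u[1],-u[0]),'along',((p-mu)@u).min(),((p-mu)@u).max())
vs,us=np.where(m);
for row in range(vs.min(),vs.max(),6):
    c=us[vs==row];print(row,c.min(),c.max(),W[row,int(c.mean())].round(4))
# rest foot corners
foot=(abs(W[...,2]-.012)<.02)&(im[...,0]>170)&(im[...,2]<190)&(W[...,0]>.45)&(W[...,0]<.65)&(W[...,1]>.25)
n,l,st,ce=cv2.connectedComponentsWithStats(foot.astype(np.uint8));foot=l==1+np.argmax(st[1:,4])
fz=np.median(W[foot][:,2]);rr=cv2.minAreaRect(W[foot][:,:2].astype(np.float32)*1000);print('foot',fz,rr)
E
```

```text
1073 664 [0.51150452 0.32210498 0.15467093] [[-0.51343171 -0.43783327  0.7380311 ]
 [-0.19339587 -0.77888135 -0.59660865]
 [-0.83605378  0.44904997 -0.31522723]] [0.48546039 0.29959631 0.09058295] [0.53636254 0.34772336 0.17453197]
lean 42.4360354314317 yaw 0.7060933631953518 along -0.066068498265279 0.026400294962833845
64 243 251 [0.5327 0.3388 0.1215]
70 238 255 [0.5272 0.3359 0.128 ]
76 238 255 [0.5225 0.3321 0.1378]
82 238 255 [0.5179 0.3285 0.1458]
88 238 256 [0.5142 0.3242 0.1542]
94 238 256 [0.51   0.3209 0.1616]
100 238 256 [0.5059 0.3177 0.1691]
106 238 256 [0.5019 0.3147 0.1733]
112 238 256 [0.4972 0.3114 0.1693]
118 239 257 [0.4932 0.3074 0.1678]
foot 0.009286824147839767 ((557.9686889648438, 328.39581298828125), (120.34889221191406, 30.137615203857422), 38.13479995727539)
```

```bash
python3 -m handwheel '[[[-0.002,0,-0.02,0,0,0.03,0.085],[-0.001,0,-0.02,0.063,-0.080,0,0.085],[-0.001,0,-0.02,0.063,-0.080,0,0.085],[-0.001,0,-0.02,0.063,-0.080,0,0.085],[-0.001,0,-0.02,0.063,-0.080,0,0.085],[-0.001,0.001,-0.02,0.063,-0.080,0,0.085],[-0.001,0.001,-0.013,0.062,-0.080,0,0.085],[0,0,0,0,0,0,0.085],[0,0,0,0,0,0,0.085]]]'
python3 - <<'E'
from h import *
o=r.get_obs();im,d=r.grab_frame('wrist');save('w5.png',im,s=1.5);np.savez('pics/w5.npz',im=im,d=d,p=o['tcp_pos'],o=o['orientation'])
R,_=cv2.Rodrigues(o['orientation']);print(o['tcp_pos'],R.round(3),o['joints'].round(2),np.arctan2(-R[0,1]*-1,-R[1,1]))
W,m=handle(im,d,o)
T=(W-o['tcp_pos'])@R   # tool coords
print('n',m.sum())
vs,us=np.where(m)
for row in range(vs.min(),vs.max(),8):
    c=us[vs==row];k=int(round(c.mean()));print(row,c.min(),c.max(),W[row,k].round(4),'tool',T[row,k].round(4))
E
```

```text
clock: 5.32
tcp_pos: [0.4495, 0.2684, 0.2637]
orientation: [-2.725, -0.934, -0.771]
contact_force: [-0.1, -0.7, 0.6]
grip_width: 0.0854
[0.4494612  0.26838973 0.2637443 ] [[ 0.672  0.61   0.42 ]
 [ 0.528 -0.792  0.306]
 [ 0.519  0.016 -0.854]] [-0.02  0.18 -0.7   2.23  0.55  0.26 -2.09] 0.6559741443347029
n 1494
163 243 245 [0.5311 0.341  0.1203] tool [ 0.0186 -0.0099  0.1791]
171 235 257 [0.5226 0.3318 0.1383] tool [ 0.0175 -0.0076  0.1574]
179 235 258 [0.5147 0.3253 0.1529] tool [ 0.0163 -0.0071  0.1395]
187 234 258 [0.5077 0.3197 0.1656] tool [ 0.0153 -0.0066  0.124 ]
195 233 259 [0.5023 0.3153 0.1727] tool [ 0.013  -0.0064  0.1143]
203 233 259 [0.498  0.312  0.1734] tool [ 0.0087 -0.0063  0.111 ]
211 233 259 [0.4945 0.3093 0.1687] tool [ 0.0024 -0.0064  0.1126]
219 234 258 [0.4906 0.3063 0.1654] tool [-0.0034 -0.0065  0.1129]
```

View pics/w5.png

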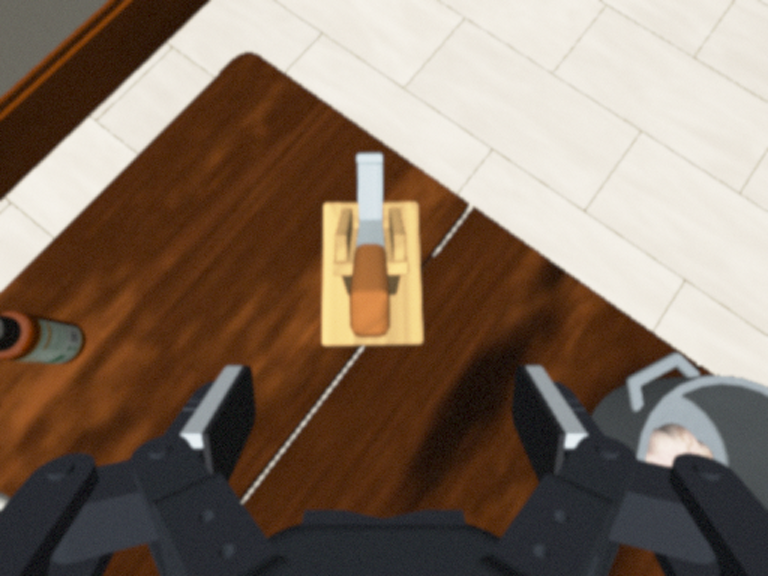

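```bash
python3 -m handwheel '[[[0.0087,0.0086,-0.0185,0,0,0,0.085],[0.0087,0.0086,-0.0185,0,0,0,0.085],[0.0087,0.0086,-0.0185,0,0,0,0.085],[0.0087,0.0086,-0.0185,0,0,0,0.085],[0,0,0,0,0,0,0.085],[0,0,0,0,0,0,0.085]]]'
python3 - <<'E'
from h import *
o=r.get_obs();im,d=r.grab_frame('wrist');save('w6.png',im,s=1.5);np.savez('pics/w6.npz',im=im,d=d,p=o['tcp_pos'],o=o['orientation'])
R,_=cv2.Rodrigues(o['orientation']);print(o['tcp_pos'],R.round(3),o['joints'].round(2))
W,m=handle(im,d,o)
T=(W-o['tcp_pos'])@R
vs,us=np.where(m);print(m.sum())
for row in range(vs.min(),vs.max(),12):
    c=us[vs==row];k=int(round(c.mean()));print(row,c.min(),c.max(),W[row,k].round(4),'tool',T[row,k].round(4))
E
```

```text
clock: 5.87
tcp_pos: [0.4835, 0.3021, 0.194]
orientation: [-2.724, -0.933, -0.772]
contact_force: [-0.7, -0.4, 0.7]
grip_width: 0.085
[0.48346217 0.30211586 0.19403701] [[ 0.672  0.61   0.42 ]
 [ 0.527 -0.793  0.307]
 [ 0.52   0.015 -0.854]] [-0.31  0.35 -0.43  2.21  1.2   0.18 -2.73]
4525
204 249 261 [0.5328 0.3393 0.1195] tool [ 0.014  -0.0005  0.0958]
216 239 271 [0.5257 0.334  0.1325] tool [ 0.0131 -0.0005  0.0801]
228 238 272 [0.5196 0.3296 0.1434] tool [ 0.0124 -0.0005  0.0668]
240 238 273 [0.5148 0.3254 0.1517] tool [0.0112 0.     0.0565]
252 238 275 [0.5102 0.322  0.1607] tool [ 0.0111 -0.      0.0458]
264 237 277 [0.5064 0.3188 0.1671] tool [0.0102 0.0004 0.0378]
276 236 279 [0.5031 0.3158 0.172 ] tool [0.009  0.0008 0.0313]
288 237 279 [0.4996 0.3132 0.173 ] tool [0.0057 0.0007 0.0281]
300 236 279 [0.4959 0.3103 0.1703] tool [0.0003 0.0008 0.028 ]
312 238 278 [0.4921 0.3073 0.1674] tool [-0.0054  0.0008  0.0279]
```

View pics/w6.png

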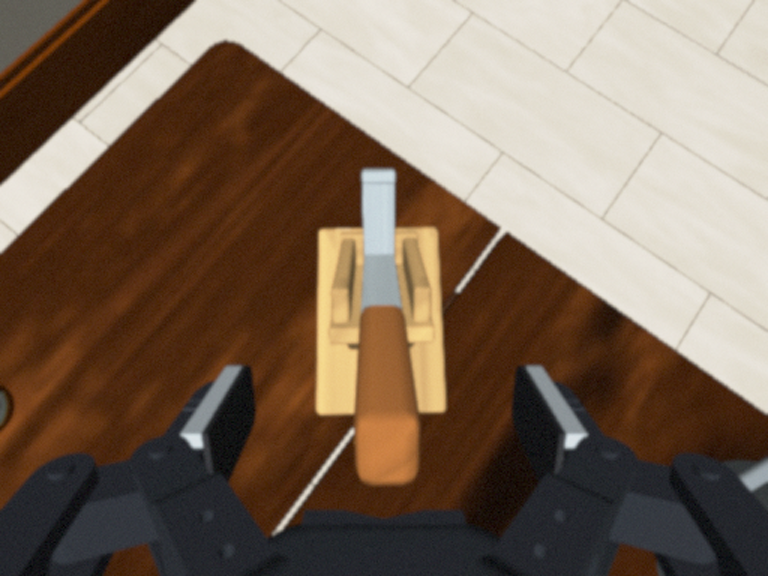

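Lifter handle is centred between the fingers (386,400), tongue up at (378,190), channel cheeks at (343,280) and (415,280). Joint 6 sits near its limit, so I'll ease the tilt back about 8.6° around the grasp point before closing.

```bash
python3 -m handwheel '[[[0.002,0.0015,0.0012,-0.0305,0.0397,-0.001,0.085],[0.002,0.0015,0.0012,-0.0305,0.0397,-0.001,0.085],[0.002,0.0015,0.0012,-0.0305,0.0397,-0.001,0.085],[0,0,0,0,0,0,0.085],[0,0,0,0,0,0,0.085]]]'
python3 - <<'E'
from h import *
o=r.get_obs();R,_=cv2.Rodrigues(o['orientation']);print(o['tcp_pos'],R.round(3),o['joints'].round(2)); print(o['tcp_pos']+.054*R[:,2])
E
```

```text
clock: 6.33
tcp_pos: [0.4899, 0.305, 0.1981]
orientation: [-2.807, -0.953, -0.601]
contact_force: [-0.4, -0.3, -0.7]
grip_width: 0.0853
[0.48991601 0.30498693 0.19808554] [[ 0.723  0.606  0.331]
 [ 0.56  -0.795  0.233]
 [ 0.404  0.017 -0.914]] [-0.11  0.41 -0.67  2.1   0.8   0.39 -2.3 ]
[0.50778268 0.31757651 0.14870655]
```

```bash
python3 -m handwheel '[[[0,0,0,0,0,0,0.02],[0,0,0,0,0,0,0.01],[0,0,0,0,0,0,0.005],[0,0,0,0,0,0,0.005],[0,0,0,0,0,0,0.005],[0,0,0,0,0,0,0.005],[0,0,0,0,0,0,0.005],[0,0,0,0,0,0,0.005]]]' 80;  python3 - <<'E'
from h import *
o=r.get_obs();im,d=r.grab_frame('wrist');save('w7.png',im,s=1.5);np.savez('pics/w7.npz',im=im,d=d,p=o['tcp_pos'],o=o['orientation'])
R,_=cv2.Rodrigues(o['orientation']);print(o['tcp_pos'],o['orientation'].tolist(),o['joints'].round(2),o['grip_width'],o['contact_force'])
E
```

```text
clock: 7.0
tcp_pos: [0.4881, 0.3061, 0.1967]
orientation: [-2.806, -0.959, -0.597]
contact_force: [-5.9, -0.3, 6.1]
grip_width: 0.0174
[0.48806525 0.30612273 0.19673368] [-2.8061249932475243, -0.9593762787759499, -0.5970120643458886] [-0.12  0.41 -0.67  2.1   0.8   0.4  -2.3 ] 0.017372929603470724 [-5.92186804 -0.34762242  6.1392604 ]
```

View pics/w7.png

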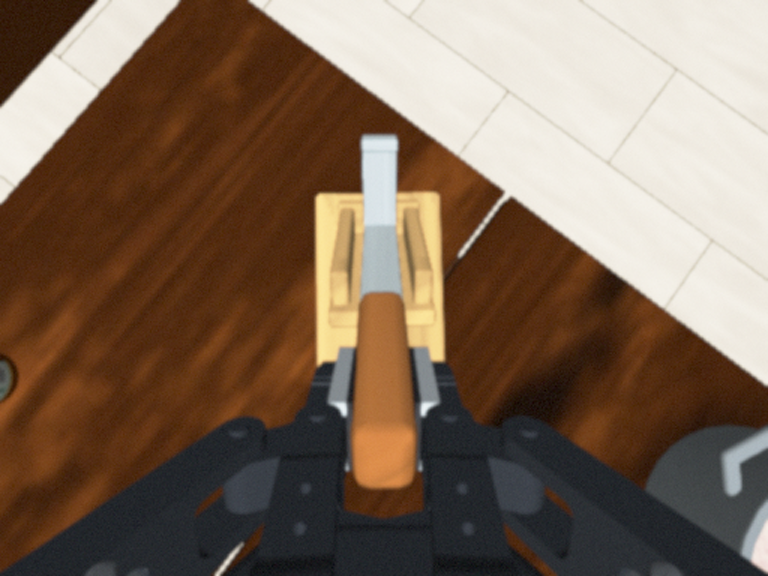

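```bash
python3 -m handwheel '[[[0.002,0.002,0.01,0,0,0,0.005],[0.002,0.002,0.02,0,0,0,0.005],[0,0,0.03,0,0,0,0.005],[0,0,0.03,0,0,0,0.005],[0,0,0.03,0,0,0,0.005],[0,0,0.03,0,0,0,0.005],[0,0,0.02,0,0,0,0.005],[0,0,0,0,0,0,0.005],[0,0,0,0,0,0,0.005]]]' 80;  python3 - <<'E'
from h import *
o=r.get_obs();im,d=r.grab_frame('wrist');save('w8.png',im,s=1.5);np.savez('pics/w8.npz',im=im,d=d,p=o['tcp_pos'],o=o['orientation'])
R,_=cv2.Rodrigues(o['orientation']);print(R.round(3),o['joints'].round(2),o['grip_width'],o['contact_force'])
T=(pts('wrist',d,o)-o['tcp_pos'])@R
hsv=cv2.cvtColor(im,cv2.COLOR_RGB2HSV)
m=(abs(T[...,1])<.015)&(T[...,2]>.12)&(T[...,2]<.24)&(T[...,0]<.12)&(T[...,0]>-.03)&(hsv[...,1]<110)
m=cv2.erode(m.astype(np.uint8),np.ones((3,3)))>0
vs,us=np.where(m)
for row in range(vs.min(),vs.max(),3):
    c=us[vs==row]
    if len(c):k=int(round(c.mean()));print(row,c.min(),c.max(),T[row,k].round(4),im[row,k])
E
```

```text
clock: 7.8
tcp_pos: [0.4933, 0.3088, 0.3669]
orientation: [-2.809, -0.956, -0.599]
contact_force: [0.5, -0.9, -2.1]
grip_width: 0.0171
[[ 0.723  0.607  0.33 ]
 [ 0.562 -0.795  0.231]
 [ 0.402  0.019 -0.915]] [ 0.18  0.23 -0.97  1.91  0.37  0.72 -1.88] 0.017090185897243006 [ 0.50882571 -0.92344736 -2.10111972]
91 243 263 [ 0.0769 -0.0029  0.1731] [152 159 156]
94 243 263 [ 0.0748 -0.0021  0.168 ] [176 187 193]
97 243 263 [ 0.0726 -0.0021  0.1676] [175 188 192]
100 243 263 [ 0.0703 -0.0021  0.1697] [160 173 176]
103 243 262 [ 0.0679 -0.0037  0.1759] [172 182 189]
106 243 263 [ 0.0657 -0.0029  0.1744] [176 186 193]
109 245 263 [ 0.0633 -0.0014  0.1757] [173 185 189]
112 243 263 [ 0.061  -0.0022  0.176 ] [174 186 193]
115 244 263 [ 0.0585 -0.0014  0.1774] [174 185 191]
118 244 263 [ 0.0562 -0.0014  0.1768] [174 186 190]
121 244 263 [ 0.0538 -0.0014  0.1776] [174 184 191]
124 244 263 [ 0.0514 -0.0014  0.1776] [173 184 191]
127 244 260 [ 0.0488 -0.003   0.1792] [173 185 189]
130 244 263 [ 0.0464 -0.0014  0.1786] [172 185 187]
133 244 263 [ 0.0438 -0.0014  0.1802] [167 182 186]
136 244 263 
[... 171 characters left out ...]
4  0.1814] [170 180 186]
148 244 263 [ 0.0309 -0.0014  0.1823] [170 180 185]
151 244 263 [ 0.0291 -0.0014  0.1784] [146 155 157]
154 244 263 [ 0.0278 -0.0014  0.1725] [139 150 151]
157 244 263 [ 0.0265 -0.0014  0.167 ] [138 147 150]
160 244 263 [ 0.0255 -0.0014  0.1607] [139 148 149]
163 244 264 [ 0.0243 -0.0013  0.1559] [137 148 150]
166 243 264 [ 0.0235 -0.0006  0.1497] [136 145 149]
169 243 264 [ 0.0225 -0.0013  0.1445] [139 147 148]
172 243 265 [ 0.0213 -0.0013  0.1406] [139 148 148]
175 243 265 [ 0.0203 -0.0012  0.1362] [138 147 148]
178 243 263 [ 0.0198 -0.0019  0.1303] [136 146 147]
181 242 265 [ 0.0186 -0.0012  0.1272] [133 145 146]
184 242 266 [ 0.0179 -0.0012  0.1226] [138 147 148]
```

View pics/w8.png

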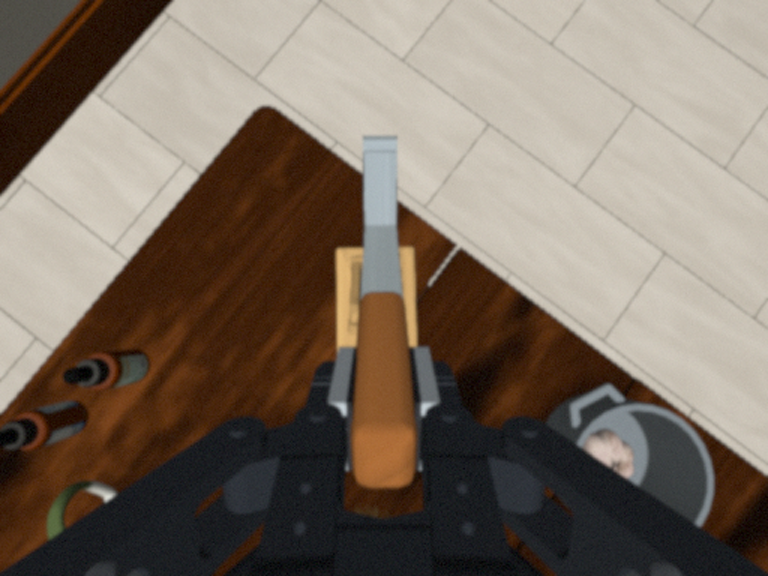

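```bash
cat >> h.py <<'E'
from scipy.spatial.transform import Rotation as Ro
AL=0.2; HT=np.array([.0275,-.0014,.1903])
def toolpose(heel,psi,lean=0.,al=None,ht=None):
    al=AL if al is None else al; ht=HT if ht is None else ht
    xh=np.array([np.cos(psi),np.sin(psi),0]);Z=np.array([0,0,1.])
    xl=np.cos(lean)*xh+np.sin(lean)*Z; zl=-np.sin(lean)*xh+np.cos(lean)*Z
    tx=np.cos(al)*xl-np.sin(al)*zl; tz=-np.sin(al)*xl-np.cos(al)*zl
    R=np.stack([tx,np.cross(tz,tx),tz],1)
    return np.asarray(heel)-R@ht,R
def delta(heel,psi,lean=0.,o=None,**k):
    o=o or r.get_obs();p,R=toolpose(heel,psi,lean,**k)
    R0=Ro.from_rotvec(o['orientation']).as_matrix()
    return (p-o['tcp_pos']).round(4),Ro.from_matrix(R@R0.T).as_rotvec().round(4),p.round(4)
def heelnow(o=None):
    o=o or r.get_obs();R=Ro.from_rotvec(o['orientation']).as_matrix()
    xl=R@[np.cos(AL),0,-np.sin(AL)];zl=R@[-np.sin(AL),0,-np.cos(AL)]
    return (o['tcp_pos']+R@HT).round(4),'yaw',round(float(np.arctan2(xl[1],xl[0])),4),'lean',round(float(np.arcsin(xl[2])),4),'roll',round(float((R@[0,1,0])[2]),4)
E
python3 - <<'E'
from h import *
print(heelnow())
print('rest ref',heelnow(dict(tcp_pos=np.array([.48806525,.30612273,.19673368]),orientation=[-2.8061249932475243, -0.9593762787759499, -0.5970120643458886])))
print(delta((.4318,-.3692,.12),.37))
print(delta((.4318,-.3692,.0465),.37))
E
```

```text
(array([0.5742, 0.3685, 0.2019]), 'yaw', 0.6651, 'lean', 0.6112, 'roll', 0.0181)
rest ref (array([0.5695, 0.367 , 0.0335]), 'yaw', 0.6672, 'lean', 0.6134, 'roll', 0.0169)
(array([-0.0504, -0.6749, -0.0534]), array([-0.2847,  0.5436, -0.279 ]), array([ 0.4424, -0.3666,  0.312 ]))
(array([-0.0504, -0.6749, -0.1269]), array([-0.2847,  0.5436, -0.279 ]), array([ 0.4424, -0.3666,  0.2385]))
```

```bash
python3 -m handwheel '[[[0,-0.02,0.03,-0.0356,0.068,-0.0349,0.005],[0,-0.03,0.03,-0.0356,0.068,-0.0349,0.005],[0,-0.035,0.01,-0.0356,0.068,-0.0349,0.005],[0.005,-0.035,0,-0.0356,0.068,-0.0349,0.005],[0.005,-0.035,0,-0.0356,0.068,-0.0349,0.005],[0.005,-0.035,0,-0.0356,0.068,-0.0349,0.005],[0.005,-0.035,0,-0.0356,0.068,-0.0349,0.005],[0,-0.035,0,-0.0356,0.068,-0.0349,0.005],[0,-0.035,0,0,0,0,0.005],[-0.005,-0.035,0,0,0,0,0.005]]]'
python3 - <<'E'
from h import *
print(heelnow(),r.get_obs()['joints'].round(2));print(delta((.4318,-.3692,.12),.37))
E
```

```text
clock: 8.68
tcp_pos: [0.5085, -0.0221, 0.433]
orientation: [3.039, 0.57, -0.31]
contact_force: [0.6, 0.5, -1.4]
grip_width: 0.0168
(array([ 0.4972, -0.0243,  0.2411]), 'yaw', 0.3706, 'lean', -0.0024, 'roll', -0.0034) [ 0.55  0.28 -0.8   1.64  0.22  1.52 -1.49]
(array([-0.0661, -0.3445, -0.1211]), array([-0.0023, -0.0034, -0.0006]), array([ 0.4424, -0.3666,  0.312 ]))
```

```bash
python3 -m handwheel '[[[-0.006,-0.038,0,0,0,0,0.005],[-0.006,-0.038,0,0,0,0,0.005],[-0.006,-0.038,0,0,0,0,0.005],[-0.006,-0.038,0,0,0,0,0.005],[-0.008,-0.038,-0.01,0,0,0,0.005],[-0.008,-0.038,-0.02,0,0,0,0.005],[-0.008,-0.038,-0.03,0,0,0,0.005],[-0.009,-0.038,-0.03,0,0,0,0.005],[-0.009,-0.038,-0.03,0,0,0,0.005],[0,0,0,0,0,0,0.005]]]';python3 -m handwheel '[[[0,0,0,0,0,0,0.005],[0,0,0,0,0,0,0.005]]]'
python3 - <<'E'
from h import *
o=r.get_obs();im,d=r.grab_frame('wrist');save('w9.png',im,s=1.5);np.savez('pics/w9.npz',im=im,d=d,p=o['tcp_pos'],o=o['orientation'])
print(heelnow(o),o['joints'].round(2));print(delta((.4318,-.3692,.0465),.37,o=o))
lidfit('wrist',im,d,(.44,.61,-.42,-.25),o)
E
```

```text
clock: 9.52
tcp_pos: [0.4399, -0.3498, 0.3227]
orientation: [3.045, 0.556, -0.322]
contact_force: [-2.0, -1.4, -2.1]
grip_width: 0.0174
clock: 9.68
tcp_pos: [0.4463, -0.3423, 0.3291]
orientation: [3.04, 0.571, -0.305]
contact_force: [0.5, 0.5, -0.9]
grip_width: 0.0173
(array([ 0.4355, -0.3442,  0.1372]), 'yaw', 0.3707, 'lean', 0.0004, 'roll', -0.0036) [ 0.95  0.39 -0.61  1.71  0.36  1.29 -0.98]
(array([-0.0038, -0.0243, -0.0907]), array([-0.0035, -0.0009, -0.0007]), array([ 0.4424, -0.3666,  0.2385]))
wrist disc z 0.03424858688809462 mean [ 0.51664338 -0.33798662  0.03423182] circ ((0.5262987613677979, -0.3346286118030548), 0.06375309824943542)
 bar n 694 mean [ 0.52602874 -0.33380021  0.07426272] top z 0.07667894371164671 y dir yaw(lid x) 0.37515456116353924 mid [ 0.52624487 -0.33434905] span -0.03377548953285075 0.03259576990181692
```

View pics/w9.png

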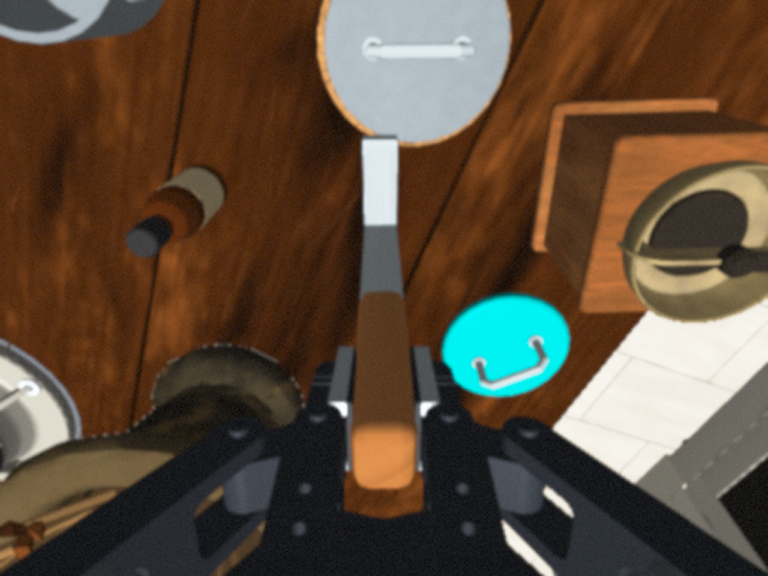

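```bash
python3 -m handwheel '[[[-0.001,-0.009,-0.015,0,0,0,0.005],[-0.001,-0.009,-0.015,0,0,0,0.005],[-0.0005,-0.009,-0.015,0,0,0,0.005],[0,0,-0.015,0,0,0,0.005],[0,0,-0.015,0,0,0,0.005],[0,0,-0.015,0,0,0,0.005],[0,0,0,0,0,0,0.005],[0,0,0,0,0,0,0.005],[0,0,0,0,0,0,0.005]]]'
python3 - <<'E'
from h import *
o=r.get_obs();im,d=r.grab_frame('wrist');save('w10.png',im,s=1.5);np.savez('pics/w10.npz',im=im,d=d,p=o['tcp_pos'],o=o['orientation'])
print(heelnow(o),o['joints'].round(2))
R,_=cv2.Rodrigues(o['orientation'])
W=pts('wrist',d,o);m=(abs(W[...,2]-.0742)<.006)&(np.hypot(W[...,0]-.526,W[...,1]+.334)<.05)&(np.hypot(W[...,0]-.526,W[...,1]+.334)<.036)
p=W[m];mu=p.mean(0);print('bar',len(p),mu, 'zmax',np.percentile(p[:,2],90))
T=(W-o['tcp_pos'])@R
t=(abs(T[...,1])<.015)&(T[...,0]>.03)&(T[...,0]<.09)&(T[...,2]>.155)&(T[...,2]<.195)
vs,us=np.where(t)
for row in range(vs.min(),vs.max(),6):
    c=us[vs==row]
    if len(c):k=int(round(c.mean()));print(row,c.min(),c.max(),W[row,k].round(4),T[row,k].round(4))
E
```

```text
clock: 10.48
tcp_pos: [0.4443, -0.3701, 0.2412]
orientation: [3.038, 0.57, -0.302]
contact_force: [0.7, -0.4, -1.3]
grip_width: 0.0172
(array([ 0.4339, -0.3725,  0.0492]), 'yaw', 0.3706, 'lean', 0.0019, 'roll', -0.0006) [ 0.95  0.49 -0.57  1.76  0.44  1.14 -1.01]
bar 1317 [ 0.52613615 -0.33497944  0.07481886] zmax 0.07675499319854705
75 237 273 [ 0.4903 -0.3518  0.0342] [ 0.0893 -0.0003  0.1932]
81 238 273 [ 0.4862 -0.3543  0.0338] [0.0847 0.0006 0.1944]
87 239 273 [ 0.4815 -0.3553  0.034 ] [ 0.08   -0.0003  0.1953]
93 242 264 [ 0.4819 -0.3535  0.0615] [ 0.0757 -0.0017  0.168 ]
99 242 264 [ 0.4778 -0.3551  0.0617] [ 0.0713 -0.0018  0.1687]
105 242 264 [ 0.4721 -0.3572  0.0557] [ 0.0665 -0.0018  0.1758]
111 242 264 [ 0.4677 -0.359   0.0555] [ 0.0619 -0.0018  0.1769]
117 242 264 [ 0.4629 -0.3608  0.0545] [ 0.057  -0.0019  0.1789]
123 243 264 [ 0.4589 -0.3632  0.0558] [ 0.0523 -0.0011  0.1786]
129 243 264 [ 0.4543 -0.365   0.0562] [ 0.0474 -0.0011  0.1791]
135 243 264 [ 0.4494 -0.3669  0.0557] [ 0.0423 -0.0011  0.1806]
141 243 264 [ 0.4445 -0.3688  0.0557] [ 0.0372 -0.0011  0.1817]
147 243 263 [ 0.4392 -0.3699  0.0556] [ 0.0319 -0.0019  0.1829]
```

View pics/w10.png

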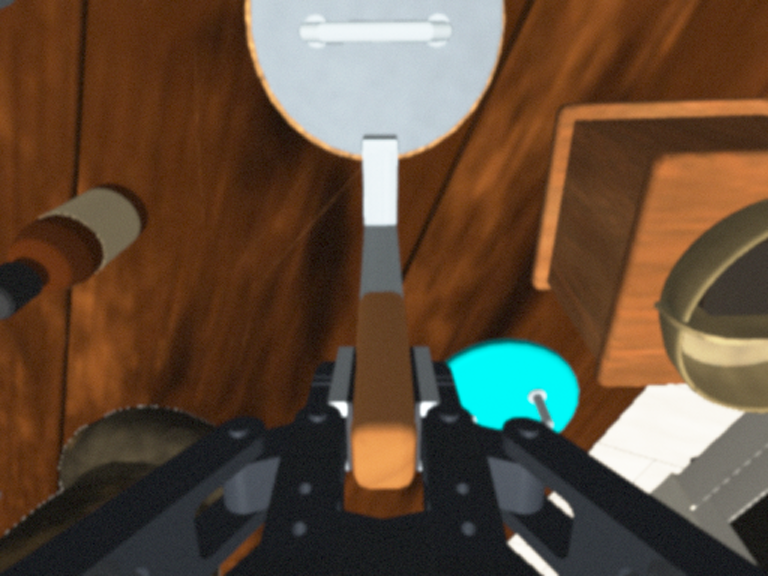

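```bash
python3 -m handwheel '[[[0,0.0015,-0.0025,0,0,0,0.005],[0,0,0,0,0,0,0.005],[0.0112,0.0044,0,0,0,0,0.005],[0.0112,0.0044,0,0,0,0,0.005],[0.0112,0.0043,0,0,0,0,0.005],[0.0112,0.0043,0,0,0,0,0.005],[0.0112,0.0043,0,0,0,0,0.005],[0.011,0.0043,0,0,0,0,0.005],[0,0,0,0,0,0,0.005],[0,0,0,0,0,0,0.005]]]'
python3 - <<'E'
from h import *
o=r.get_obs();im,d=r.grab_frame('wrist');save('w11.png',im,s=1.5);np.savez('pics/w11.npz',im=im,d=d,p=o['tcp_pos'],o=o['orientation'])
print(heelnow(o),o['joints'].round(2),o['contact_force'])
im,d=r.grab_frame('scene');save('s11.png',im,(240,180,440,330),4)
E
```

```text
clock: 11.37
tcp_pos: [0.5117, -0.3418, 0.238]
orientation: [3.038, 0.572, -0.303]
contact_force: [-0.2, -0.2, -2.0]
grip_width: 0.0172
(array([ 0.5013, -0.344 ,  0.046 ]), 'yaw', 0.3719, 'lean', 0.0017, 'roll', -0.0016) [ 0.84  0.56 -0.58  1.66  0.45  1.19 -1.1 ] [-0.15493032 -0.24125261 -1.99140283]
```

View pics/w11.png

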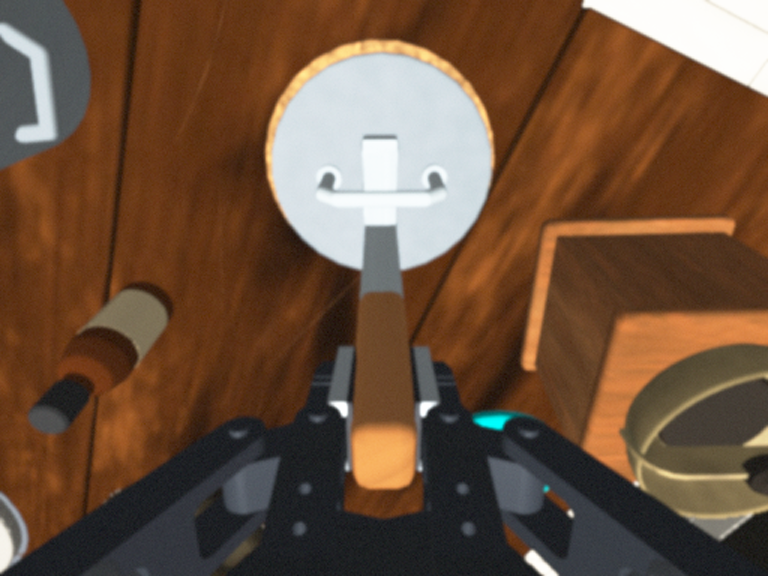

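View pics/s11.png

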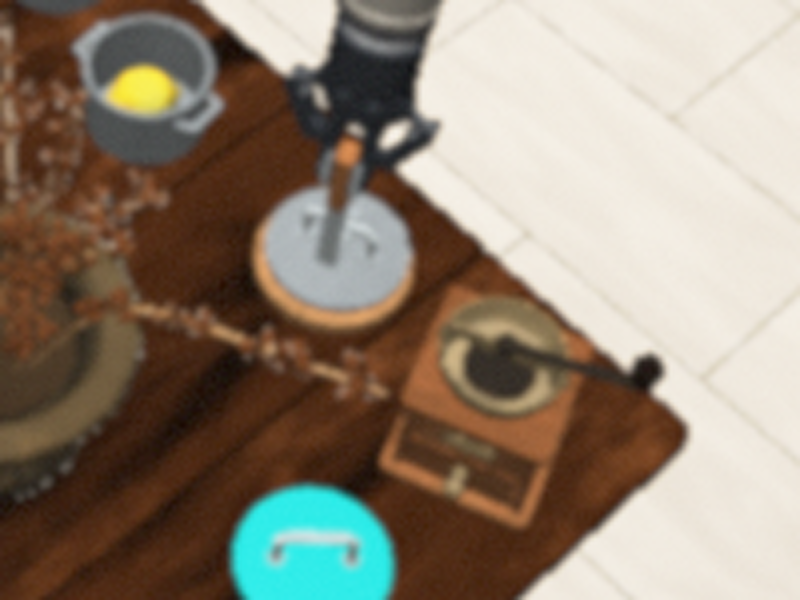

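The tongue passes centrally under the bar: bar at row 198, tongue at columns 363–397, lip beyond the bar at (380,140). Lifting gently.

```bash
python3 -m handwheel '[[[0,0,0.005,0,0,0,0.005],[0,0,0.005,0,0,0,0.005],[0,0,0.003,0,0,0,0.005],[0,0,0.003,0,0,0,0.005],[0,0,0.003,0,0,0,0.005],[0,0,0.003,0,0,0,0.005],[0,0,0.004,0,0,0,0.005],[0,0,0.005,0,0,0,0.005],[0,0,0.005,0,0,0,0.005],[0,0,0.005,0,0,0,0.005]]]' 100; python3 -m handwheel '[[[0,0,0.006,0,0,0,0.005],[0,0,0.006,0,0,0,0.005],[0,0,0.006,0,0,0,0.005],[0,0,0,0,0,0,0.005],[0,0,0,0,0,0,0.005]]]'
python3 - <<'E'
from h import *
o=r.get_obs();im,d=r.grab_frame('wrist');save('w12.png',im,s=1.5);np.savez('pics/w12.npz',im=im,d=d,p=o['tcp_pos'],o=o['orientation'])
print(heelnow(o),o['joints'].round(2),o['contact_force'])
im,d=r.grab_frame('scene');save('s12.png',im,(240,180,440,330),4)
E
```

```text
clock: 12.3
tcp_pos: [0.5109, -0.3425, 0.2797]
orientation: [3.039, 0.569, -0.303]
contact_force: [-0.6, 0.0, -3.5]
grip_width: 0.0168
clock: 12.72
tcp_pos: [0.5111, -0.3426, 0.2978]
orientation: [3.038, 0.569, -0.302]
contact_force: [-0.0, 0.2, -4.4]
grip_width: 0.017
(array([ 0.5008, -0.345 ,  0.1058]), 'yaw', 0.3703, 'lean', 0.0022, 'roll', -0.0003) [ 0.85  0.5  -0.59  1.61  0.41  1.29 -1.05] [-0.03737749  0.24714835 -4.38183568]
```

View pics/w12.png

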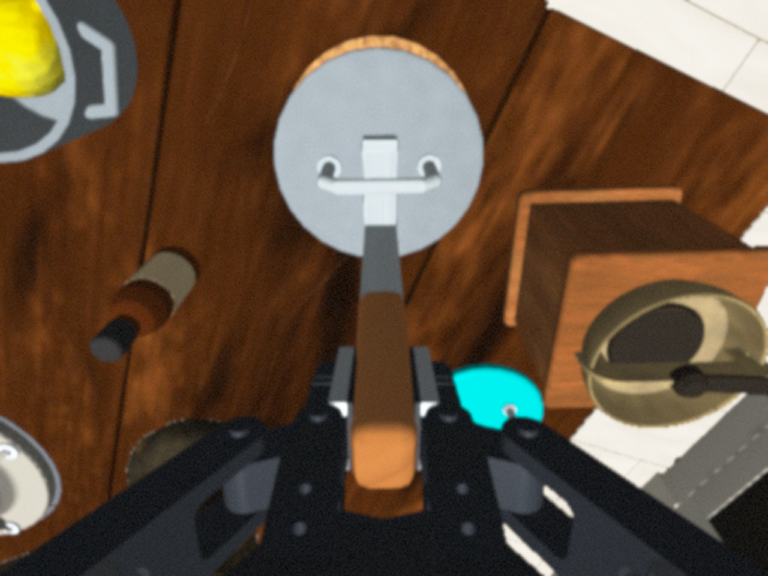

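View pics/s12.png

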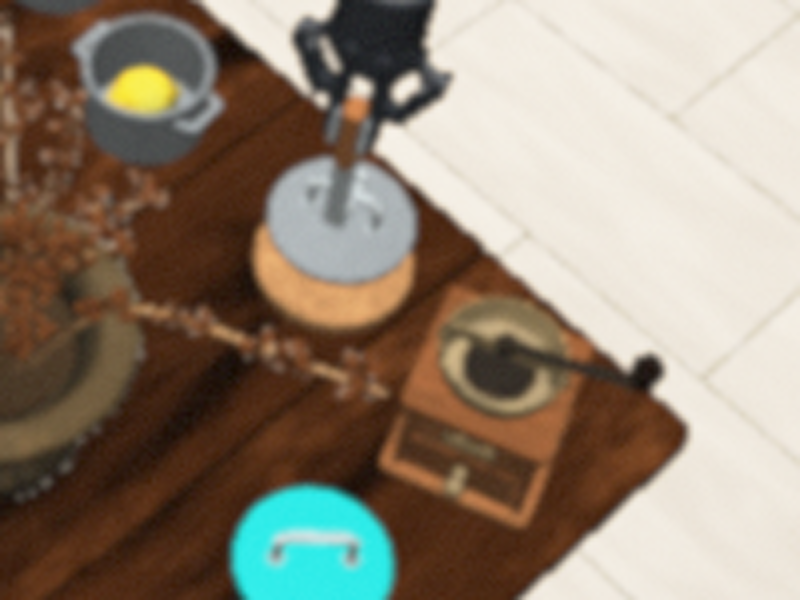

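```bash
python3 -m handwheel '[[[0,0,0.006,0,0,0,0.005],[0,0,0.01,0,0,0,0.005],[0,0,0.014,0,0,0,0.005],[0,0,0.014,0,0,0,0.005],[0,0,0.014,0,0,0,0.005],[0,0,0.014,0,0,0,0.005],[0,0,0.012,0,0,0,0.005],[0,0.002,0.01,0,0,0,0.005],[0,0.004,0.004,0,0,0,0.005],[0,0.006,0,0,0,0,0.005]]]'; python3 -m handwheel '[[[0.001,0.008,0,0,0,0,0.005],[0.001,0.01,0,0,0,0,0.005],[0.001,0.012,0,0,0,0,0.005],[0.001,0.014,0,0,0,0,0.005],[0.001,0.016,0,0,0,0,0.005],[0.002,0.016,0,0,0,0,0.005],[0.002,0.016,0,0,0,0,0.005],[0.002,0.016,0,0,0,0,0.005],[0.002,0.016,0,0,0,0,0.005],[0.002,0.016,0,0,0,0,0.005]]]';python3 - <<'E'
from h import *
o=r.get_obs();im,d=r.grab_frame('wrist');save('w13.png',im);print(heelnow(o),o['joints'].round(2),o['contact_force'])
E
```

```text
clock: 13.65
tcp_pos: [0.5111, -0.3306, 0.3964]
orientation: [3.038, 0.568, -0.301]
contact_force: [0.6, -0.6, -3.8]
grip_width: 0.0166
clock: 14.48
tcp_pos: [0.5258, -0.1881, 0.3952]
orientation: [3.038, 0.571, -0.303]
contact_force: [0.0, 0.2, -4.1]
grip_width: 0.0167
(array([ 0.5154, -0.1904,  0.2032]), 'yaw', 0.3717, 'lean', 0.0015, 'roll', -0.0013) [ 0.71  0.36 -0.68  1.6   0.3   1.45 -1.23] [ 0.01245109  0.19547076 -4.11807899]
```

View pics/w13.png

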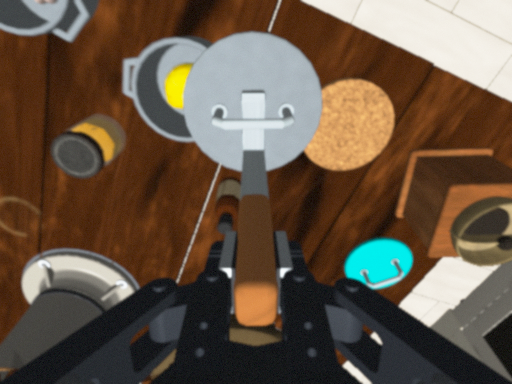

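```bash
python3 -m handwheel '[[[0.002,0.016,0,0,0,0,0.005],[0.002,0.016,0,0,0,0,0.005],[0.002,0.014,0,0,0,0,0.005],[0.002,0.012,0,0,0,0,0.005],[0.002,0.009,0,0,0,0,0.005],[0,0.006,0,0,0,0,0.005],[0,0.003,0,0,0,0,0.005],[0,0,0,0,0,0,0.005],[0,0,0,0,0,0,0.005]]]';python3 - <<'E'
from h import *
from scipy.optimize import least_squares
o=r.get_obs();im,d=r.grab_frame('wrist');save('w14.png',im,s=1.5);print(heelnow(o),o['joints'].round(2),o['contact_force'])
W=pts('wrist',d,o)
m=(np.hypot(W[...,0]-.56,W[...,1]-.088)<.085)&(W[...,2]>.078)&(W[...,2]<.095)
p=W[m][:,:2];f=least_squares(lambda q:np.maximum(abs(np.hypot(p[:,0]-q[0],p[:,1]-q[1])-.057)-.003,0),(.56,.088),loss='soft_l1',f_scale=.002)
print(m.sum(),f.x,np.median(W[m][:,2]));np.savez('pics/w14.npz',im=im,d=d,p=o['tcp_pos'],o=o['orientation'])
# lid in hand
zt=.2032+.007-.034
m=(abs(W[...,2]-zt)<.006)&(np.hypot(W[...,0]-o['tcp_pos'][0],W[...,1]-o['tcp_pos'][1])<.12)
c=cv2.minEnclosingCircle(W[m][:,:2].astype(np.float32));q=W[m];A=np.c_[q[:,:2],np.ones(len(q))];print('lid',m.sum(),c,q.mean(0),np.linalg.lstsq(A,q[:,2],rcond=None)[0])
m=(abs(W[...,2]-zt-.041)<.006)&(np.hypot(W[...,0]-c[0][0],W[...,1]-c[0][1])<.036);b=W[m];print('bar',len(b),b.mean(0))
E
```

```text
clock: 15.28
tcp_pos: [0.5358, -0.1152, 0.3952]
orientation: [3.038, 0.568, -0.303]
contact_force: [0.2, -0.2, -4.7]
grip_width: 0.0167
(array([ 0.5253, -0.1176,  0.2032]), 'yaw', 0.3695, 'lean', 0.001, 'roll', -0.0006) [ 0.61  0.35 -0.72  1.62  0.28  1.46 -1.36] [ 0.19606768 -0.1635016  -4.69793054]
1377 [0.56169165 0.08810567] 0.08361424711771998
lid 12164 ((0.5482756495475769, -0.10740742832422256), 0.06372766196727753) [ 0.55562469 -0.10412921  0.17485506] [-0.07373373 -0.01705087  0.21404785]
bar 1060 [ 0.5528566  -0.10578495  0.21601468]
```

View pics/w14.png

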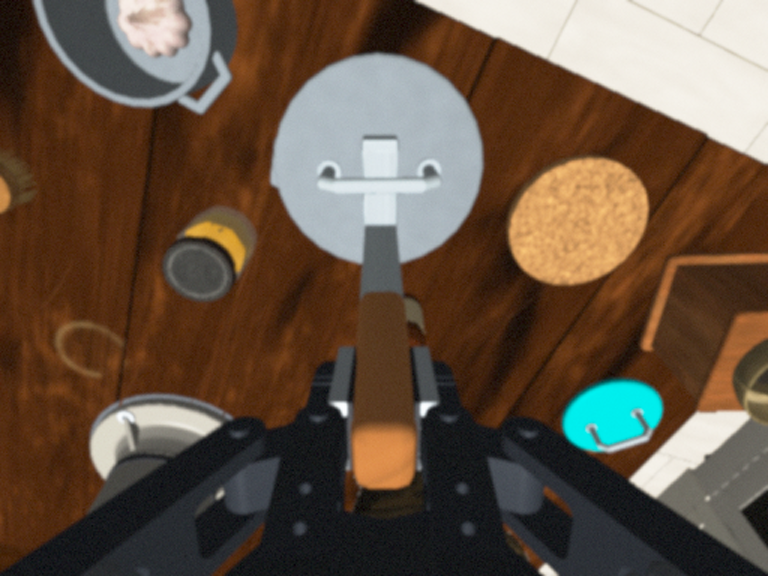

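Run:
```python
from h import *
for nm in('w10','w11','w12','w14'):
    z=np.load('pics/%s.npz'%nm);o=dict(tcp_pos=z['p'],orientation=z['o']);W=pts('wrist',z['d'],o);R=Ro.from_rotvec(z['o']).as_matrix()
    T=(W-z['p'])@R
    h=heelnow(o);psi=h[2];x=np.array([np.cos(psi),np.sin(psi),0]);y=np.array([-x[1],x[0],0])
    D=W-h[0]; L=D@x; M=D@y; Z=D[...,2]
    def fit(m):
        A=np.c_[L[m],M[m],np.ones(m.sum())];s=np.linalg.lstsq(A,Z[m],rcond=None)[0];return m.sum(),s.round(4)
    print(nm,h[0],'tongue',fit((abs(M)<.007)&(L>.008)&(L<.044)&(abs(Z-.007)<.005)),end=' ')
    zt=.035-h[0][2] if nm in('w10','w11') else .007-.034
    c=(abs(M)>.012)&(np.hypot(L-.027,M)<.06)&(abs(Z-zt)<.009)
    if nm!='w10': print('disc',fit(c),'bar',[ (D[m]@x).mean().round(4) for m in [(abs(Z-zt-.04)<.006)&(abs(M)>.011)&(abs(M)<.025)&(abs(L-.027)<.03)]])
    else: print()
```

```text
w10 [ 0.4339 -0.3725  0.0492] tongue (np.int64(746), array([-0.0033,  0.0042,  0.0065])) 
w11 [ 0.5013 -0.344   0.046 ] tongue (np.int64(565), array([-0.0024,  0.0229,  0.0065])) disc (np.int64(10578), array([ 0.0004, -0.0004, -0.0116])) bar [np.float64(0.0276)]
w12 [ 0.5008 -0.345   0.1058] tongue (np.int64(595), array([0.0053, 0.0035, 0.0063])) disc (np.int64(9541), array([ 0.0078,  0.0133, -0.028 ])) bar [np.float64(0.0287)]
w14 [ 0.5253 -0.1176  0.2032] tongue (np.int64(599), array([0.0048, 0.0142, 0.0064])) disc (np.int64(9815), array([-0.0784,  0.012 , -0.0257])) bar [np.float64(0.029)]
```

```bash
cat > tilt.py <<'E'
from h import *
def tilt(tag=None,hl=None):
    o=r.get_obs();im,d=r.grab_frame('wrist');W=pts('wrist',d,o);h=heelnow(o);psi=h[2]
    x=np.array([np.cos(psi),np.sin(psi),0]);y=np.array([-x[1],x[0],0]);D=W-h[0];L=D@x;M=D@y;Z=D[...,2]
    zt=.007-.034
    m=(abs(M)>.012)&(np.hypot(L-.028,M)<.058)&(abs(Z-zt)<.012)
    A=np.c_[L[m],M[m],np.ones(m.sum())];s=np.linalg.lstsq(A,Z[m],rcond=None)[0]
    b=(abs(Z-zt-.04)<.007)&(abs(M)>.011)&(abs(M)<.045)&(abs(L-.028)<.03)
    Lb=L[b];Mb=M[b]
    bm=h[0]+x*Lb.mean()+y*(Mb.min()+Mb.max())/2
    print('t',o['clock'],'heel',h,'disc slope/off',s.round(4),'bar L',Lb.mean().round(4),'M',((Mb.min()+Mb.max())/2).round(4),'bar mid',bm.round(4),'F',o['contact_force'].round(1))
    if tag: save(tag,im,s=1.5)
    return im,W
if __name__=='__main__':tilt();
E
for i in 1 2 3 4; do python3 tilt.py; python3 -m handwheel '[[[0,0,0,0,0,0,0.005],[0,0,0,0,0,0,0.005]]]' >/dev/null; done
```

```text
t 15.3333 heel (array([ 0.5252, -0.1179,  0.2031]), 'yaw', 0.369, 'lean', 0.0009, 'roll', -0.0006) disc slope/off [-0.0654  0.0054 -0.0259] bar L 0.029 M 0.0009 bar mid [ 0.5519 -0.1066  0.2031] F [-0.2  0.3 -4.1]
t 15.55 heel (array([ 0.5254, -0.1175,  0.2032]), 'yaw', 0.3693, 'lean', 0.0015, 'roll', -0.001) disc slope/off [ 0.0531  0.0126 -0.0292] bar L 0.0286 M 0.0018 bar mid [ 0.5515 -0.1055  0.2032] F [-0.2  0.3 -3.9]
t 15.7667 heel (array([ 0.5254, -0.117 ,  0.2032]), 'yaw', 0.3701, 'lean', 0.0015, 'roll', -0.0011) disc slope/off [-0.033   0.0113 -0.0267] bar L 0.0289 M 0.0014 bar mid [ 0.5518 -0.1053  0.2032] F [ 0.6  0.  -4. ]
t 15.9833 heel (array([ 0.5255, -0.1168,  0.2033]), 'yaw', 0.3703, 'lean', 0.0016, 'roll', -0.001) disc slope/off [ 0.0125  0.0116 -0.028 ] bar L 0.0287 M 0.0004 bar mid [ 0.5521 -0.106   0.2033] F [ 0.4 -0.1 -4.5]
```

```bash
python3 -m handwheel '[[[0,0.004,0,0,0,0,0.005],[0.001,0.008,0,0,0,0,0.005],[0.001,0.012,0,0,0,0,0.005],[0.001,0.015,0,0,0,0,0.005],[0.001,0.015,0,0,0,0,0.005],[0.001,0.015,0,0,0,0,0.005],[0.001,0.015,0,0,0,0,0.005],[0.001,0.015,0,0,0,0,0.005],[0.001,0.015,0,0,0,0,0.005],[0.001,0.015,0,0,0,0,0.005]]]' && python3 -m handwheel '[[[0,0.015,0,0,0,0,0.005],[0,0.014,0,0,0,0,0.005],[0,0.012,0,0,0,0,0.005],[0,0.01,-0.002,0,0,0,0.005],[0,0.007,-0.004,0,0,0,0.005],[0,0.004,-0.006,0,0,0,0.005],[0,0.0023,-0.008,0,0,0,0.005],[0,0,-0.008,0,0,0,0.005],[0,0,-0.008,0,0,0,0.005],[0,0,-0.004,0,0,0,0.005]]]' && python3 -m handwheel '[[[0,0,0,0,0,0,0.005],[0,0,0,0,0,0,0.005],[0,0,0,0,0,0,0.005],[0,0,0,0,0,0,0.005],[0,0,0,0,0,0,0.005],[0,0,0,0,0,0,0.005]]]'
python3 - <<'E'
from tilt import *
tilt('w15.png')
im,d=r.grab_frame('scene');save('s15.png',im,(190,90,350,230),4.5);np.savez('pics/s15.npz',im=im,d=d)
im,d=r.grab_frame('top');save('t15.png',im,(150,100,310,240),4.5);np.savez('pics/t15.npz',im=im,d=d)
print(r.get_obs()['joints'].round(2))
E
```

```text
clock: 17.03
tcp_pos: [0.5446, 0.0168, 0.3954]
orientation: [3.038, 0.572, -0.303]
contact_force: [0.0, 0.2, -4.1]
grip_width: 0.0164
clock: 17.87
tcp_pos: [0.5445, 0.0776, 0.3534]
orientation: [3.038, 0.567, -0.306]
contact_force: [-0.1, -0.5, -5.1]
grip_width: 0.017
clock: 18.37
tcp_pos: [0.545, 0.0788, 0.3556]
orientation: [3.039, 0.569, -0.302]
contact_force: [0.6, -0.2, -4.3]
grip_width: 0.0169
t 18.3667 heel (array([0.5347, 0.0765, 0.1636]), 'yaw', 0.3702, 'lean', 0.0021, 'roll', -0.0009) disc slope/off [ 0.0056  0.011  -0.0278] bar L 0.0287 M 0.0009 bar mid [0.5611 0.0877 0.1636] F [ 0.6 -0.2 -4.3]
[ 0.32  0.42 -0.78  1.65  0.28  1.4  -1.72]
```

View pics/w15.png

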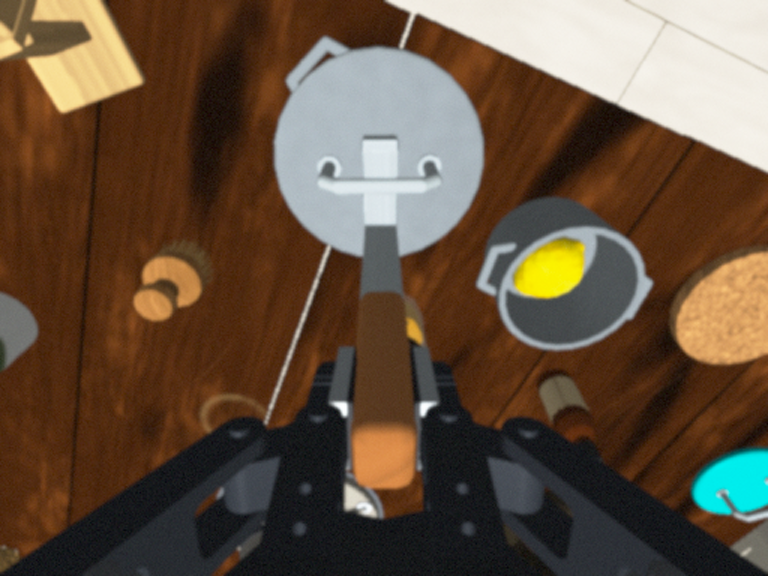

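View pics/s15.png

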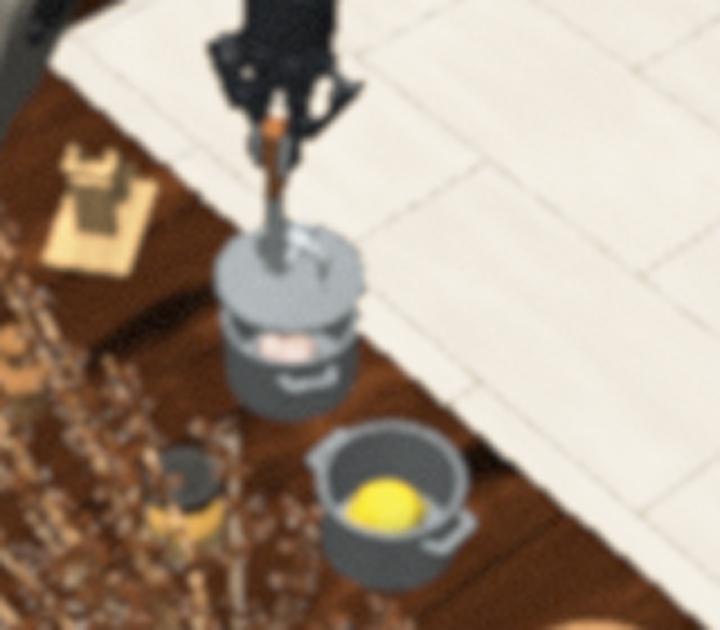

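View pics/t15.png

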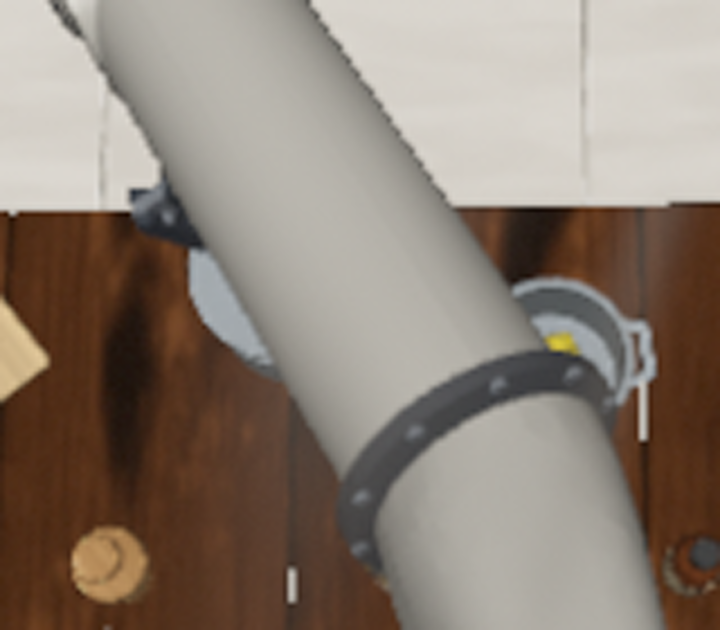

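Run:
```python
from h import *
from scipy.optimize import least_squares
z=np.load('pics/s15.npz');W=pts('scene',z['d'])
near=np.hypot(W[...,0]-.561,W[...,1]-.088)<.09
m=near&(abs(W[...,2]-.137)<.006)
print('lid',m.sum(),cv2.minEnclosingCircle(W[m][:,:2].astype(np.float32)),W[m].mean(0))
m=near&(W[...,2]>.08)&(W[...,2]<.092)
p=W[m][:,:2]
f=least_squares(lambda q:np.maximum(abs(np.hypot(p[:,0]-q[0],p[:,1]-q[1])-.057)-.003,0),(.56,.088),loss='soft_l1',f_scale=.002)
print('rim',m.sum(),f.x,W[m][:,2].mean())
# full-rim fit in earlier image, edge-based: outer circle
z=np.load('pics/scene1.npz');W=pts('scene',z['d']);near=np.hypot(W[...,0]-.561,W[...,1]-.088)<.09
m=near&(W[...,2]>.08)&(W[...,2]<.092);p=W[m][:,:2]
f=least_squares(lambda q:np.maximum(abs(np.hypot(p[:,0]-q[0],p[:,1]-q[1])-.057)-.003,0),(.56,.088),loss='soft_l1',f_scale=.002);print('rim0',f.x)
# lid on trivet in scene1
near=np.hypot(W[...,0]-.526,W[...,1]+.334)<.09;m=near&(abs(W[...,2]-.035)<.008)&(z['im'].min(-1)>90)
print('lid0',m.sum(),cv2.minEnclosingCircle(W[m][:,:2].astype(np.float32)))
```

```text
lid 482 ((0.5607501268386841, 0.08455868065357208), 0.0665714293718338) [0.55412339 0.07540786 0.13684325]
rim 88 [0.5606934  0.08454905] 0.08496109622390634
rim0 [0.56115794 0.08537062]
lid0 770 ((0.5292163491249084, -0.3361028730869293), 0.06547413766384125)
```

```bash
python3 -m handwheel '[[[0,0,-0.003,0,0,0,0.005],[0,0,-0.005,0,0,0,0.005],[0,0,-0.005,0,0,0,0.005],[0,0,-0.005,0,0,0,0.005],[0,0,-0.005,0,0,0,0.005],[0,0,-0.004,0,0,0,0.005],[0,0,-0.003,0,0,0,0.005],[0,0,-0.002,0,0,0,0.005],[0,0,0,0,0,0,0.005]]]';python3 tilt.py; python3 -m handwheel '[[[0,0,-0.002,0,0,0,0.005],[0,0,-0.002,0,0,0,0.005],[0,0,-0.002,0,0,0,0.005],[0,0,-0.002,0,0,0,0.005],[0,0,-0.002,0,0,0,0.005],[0,0,-0.002,0,0,0,0.005],[0,0,0,0,0,0,0.005]]]'
python3 - <<'E'
from tilt import *
tilt('w16.png')
im,d=r.grab_frame('scene');save('s16.png',im,(190,90,350,230),4.5);np.savez('pics/s16.npz',im=im,d=d)
E
```

```text
clock: 19.27
tcp_pos: [0.5448, 0.0787, 0.3228]
orientation: [3.038, 0.569, -0.304]
contact_force: [0.1, -0.1, -4.6]
grip_width: 0.0165
t 19.2667 heel (array([0.5342, 0.0763, 0.1308]), 'yaw', 0.3703, 'lean', 0.0009, 'roll', -0.0012) disc slope/off [ 0.0054  0.0113 -0.0279] bar L 0.0287 M 0.0009 bar mid [0.5606 0.0876 0.1308] F [ 0.1 -0.1 -4.6]
clock: 19.9
tcp_pos: [0.5449, 0.0788, 0.3111]
orientation: [3.039, 0.569, -0.303]
contact_force: [-0.5, -0.8, -1.5]
grip_width: 0.017
t 19.9 heel (array([0.5345, 0.0765, 0.1191]), 'yaw', 0.3703, 'lean', 0.0016, 'roll', -0.0011) disc slope/off [ 0.0002  0.     -0.0245] bar L 0.0288 M 0.0009 bar mid [0.561  0.0877 0.1191] F [-0.5 -0.8 -1.5]
```

View pics/s16.png

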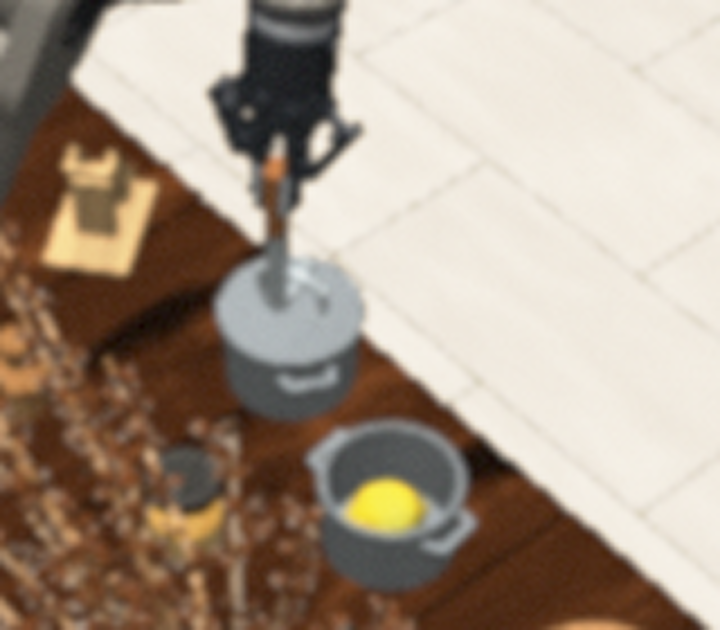

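View pics/w16.png

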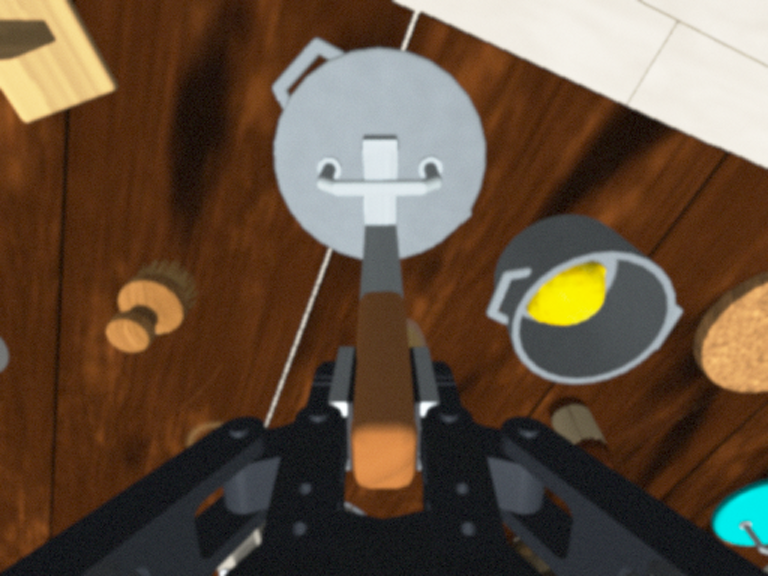

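```bash
python3 -m handwheel '[[[0,0,-0.004,0,0,0,0.005],[0,0,-0.005,0,0,0,0.005],[0,0,-0.004,0,0,0,0.005],[0,0,0,0,0,0,0.005],[0,0,0,0,0,0,0.005]]]';python3 - <<'E'
from tilt import *
o=r.get_obs();print(heelnow(o),o['contact_force'].round(1))
E
python3 -m handwheel '[[[-0.004,-0.0016,0,0,0,0,0.005],[-0.009,-0.0035,0,0,0,0,0.005],[-0.01,-0.0039,0,0,0,0,0.005],[-0.01,-0.0039,0,0,0,0,0.005],[-0.01,-0.0039,0,0,0,0,0.005],[-0.01,-0.0039,0,0,0,0,0.005],[-0.01,-0.0039,0,0,0,0,0.005],[-0.012,-0.0047,0,0,0,0,0.005],[0,0,0,0,0,0,0.005]]]';python3 - <<'E'
from tilt import *
o=r.get_obs();print(heelnow(o),o['contact_force'].round(1))
im,d=r.grab_frame('wrist');save('w17.png',im,s=1.5)
lidfit('wrist',im,d,(.48,.64,0.01,.165),o,zc=.095)
E
```

```text
clock: 20.42
tcp_pos: [0.5447, 0.0786, 0.2978]
orientation: [3.038, 0.569, -0.304]
contact_force: [0.3, 0.3, -1.4]
grip_width: 0.0171
(array([0.5341, 0.0763, 0.1058]), 'yaw', 0.3703, 'lean', 0.0007, 'roll', -0.0013) [ 0.3  0.3 -1.4]
clock: 21.17
tcp_pos: [0.4674, 0.0483, 0.2982]
orientation: [3.037, 0.568, -0.305]
contact_force: [-0.9, -0.5, -3.0]
grip_width: 0.017
(array([0.4567, 0.0455, 0.1062]), 'yaw', 0.3697, 'lean', -0.0006, 'roll', 0.0003) [-0.9 -0.5 -3. ]
wrist disc z 0.09448824201323541 mean [0.53604742 0.07781992 0.09444882] circ ((0.5590436458587646, 0.08665554225444794), 0.06358443945646286)
 bar n 690 mean [0.55747522 0.08731022 0.13427642] top z 0.13675348531584988 y dir yaw(lid x) 0.37480868728069616 mid [0.55778569 0.08652102] span -0.03429478015851435 0.03259864307152121
```

View pics/w17.png

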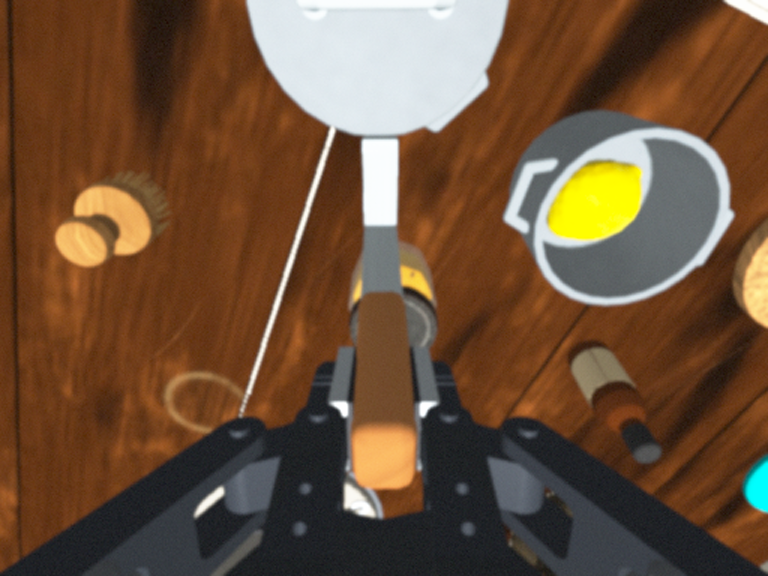

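The lid sits level on the garlic pot and the lifter is clear of the loop. Next I return the lifter.

```bash
python3 -m handwheel '[[[-0.002,0,0.02,0,0,0,0.005],[0,0,0.03,0,0,0,0.005],[0,0,0.03,0,0,0,0.005],[0,0,0.03,0,0,0,0.005],[0,0,0.03,0,0,0,0.005],[0,0,0,0,0,0,0.005],[0,0,0,0,0,0,0.005]]]';python3 - <<'E'
from h import *
o=r.get_obs();print(heelnow(o),o['joints'].round(2))
p0=np.array([.48806525,.30612273,.19673368]);R0=Ro.from_rotvec([-2.8061249932475243, -0.9593762787759499, -0.5970120643458886])
print('to hover',p0+[0,0,.17]-o['tcp_pos'],(R0*Ro.from_rotvec(o['orientation']).inv()).as_rotvec())
E
```

```text
clock: 21.8
tcp_pos: [0.4687, 0.05, 0.4397]
orientation: [3.039, 0.569, -0.296]
contact_force: [-0.6, -0.3, -2.8]
grip_width: 0.0166
(array([0.459 , 0.0477, 0.2477]), 'yaw', 0.3703, 'lean', 0.0055, 'roll', 0.0001) [ 0.47  0.2  -0.83  1.7   0.15  1.5  -1.59]
to hover [ 0.01938977  0.25615936 -0.07295363] [ 0.28503036 -0.5396098   0.28132019]
```

```bash
python3 -m handwheel '[[[0.002,0.02,0,0.0285,-0.054,0.0281,0.005],[0.002,0.026,0,0.0285,-0.054,0.0281,0.005],[0.002,0.028,0,0.0285,-0.054,0.0281,0.005],[0.002,0.028,0,0.0285,-0.054,0.0281,0.005],[0.002,0.028,-0.01,0.0285,-0.054,0.0281,0.005],[0.002,0.028,-0.012,0.0285,-0.054,0.0281,0.005],[0.002,0.028,-0.013,0.0285,-0.054,0.0281,0.005],[0.002,0.028,-0.013,0.0285,-0.054,0.0281,0.005],[0.002,0.025,-0.013,0.0285,-0.054,0.0281,0.005],[0.0014,0.017,-0.012,0.0285,-0.054,0.0281,0.005]]]';python3 -m handwheel '[[[0,0,0,0,0,0,0.005],[0,0,0,0,0,0,0.005],[0,0,0,0,0,0,0.005],[0,0,0,0,0,0,0.005]]]';python3 - <<'E'
from h import *
o=r.get_obs();print(heelnow(o),o['joints'].round(2))
p0=np.array([.48806525,.30612273,.19673368]);R0=Ro.from_rotvec([-2.8061249932475243, -0.9593762787759499, -0.5970120643458886])
print('to rest',p0-o['tcp_pos'],(R0*Ro.from_rotvec(o['orientation']).inv()).as_rotvec())
im,d=r.grab_frame('wrist');save('w18.png',im,s=1.5);np.savez('pics/w18.npz',im=im,d=d,p=o['tcp_pos'],o=o['orientation'])
E
```

```text
clock: 22.63
tcp_pos: [0.4858, 0.3077, 0.3631]
orientation: [-2.803, -0.965, -0.591]
contact_force: [0.2, -0.6, -1.5]
grip_width: 0.0171
clock: 22.97
tcp_pos: [0.488, 0.3045, 0.3653]
orientation: [-2.809, -0.957, -0.591]
contact_force: [-0.3, -0.9, -1.7]
grip_width: 0.0168
(array([0.5688, 0.3648, 0.2016]), 'yaw', 0.6647, 'lean', 0.6089, 'roll', 0.0161) [ 0.18  0.21 -0.96  1.92  0.34  0.71 -1.86]
to rest [ 1.07148058e-04  1.66287642e-03 -1.68572009e-01] [ 0.00202829 -0.00407696  0.00190737]
```

View pics/w18.png

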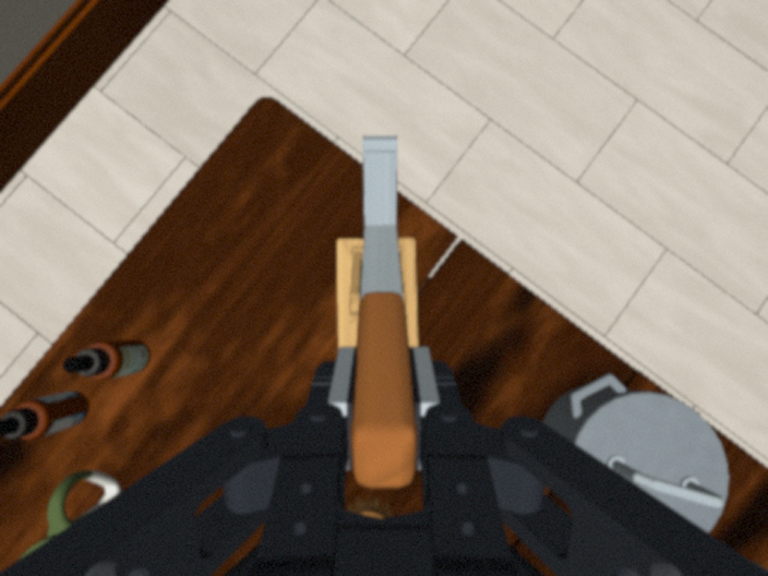

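```bash
python3 -m handwheel '[[[0.002,0.0025,-0.01,0.001,-0.002,0.001,0.005],[0.002,0.0022,-0.02,0.001,-0.002,0.001,0.005],[0,0,-0.02,0,0,0,0.005],[0,0,-0.02,0,0,0,0.005],[0,0,-0.02,0,0,0,0.005],[0,0,-0.02,0,0,0,0.005],[0,0,-0.015,0,0,0,0.005],[0,0,-0.012,0,0,0,0.005],[0,0,0,0,0,0,0.005],[0,0,0,0,0,0,0.005]]]';python3 - <<'E'
from h import *
o=r.get_obs();print(heelnow(o),o['joints'].round(2))
p0=np.array([.48806525,.30612273,.19673368]);R0=Ro.from_rotvec([-2.8061249932475243, -0.9593762787759499, -0.5970120643458886])
print('to rest',p0-o['tcp_pos'],(R0*Ro.from_rotvec(o['orientation']).inv()).as_rotvec())
im,d=r.grab_frame('wrist');save('w19.png',im,s=1.5)
E
```

```text
clock: 23.85
tcp_pos: [0.4918, 0.3097, 0.2283]
orientation: [-2.805, -0.961, -0.597]
contact_force: [0.3, -0.2, -0.9]
grip_width: 0.0169
(array([0.5731, 0.3707, 0.0651]), 'yaw', 0.6685, 'lean', 0.6136, 'roll', 0.017) [-0.06  0.38 -0.74  2.07  0.7   0.46 -2.2 ]
to rest [-0.00369178 -0.00361278 -0.03157583] [-2.51737028e-05  2.13637691e-04 -1.18870595e-03]
```

View pics/w19.png

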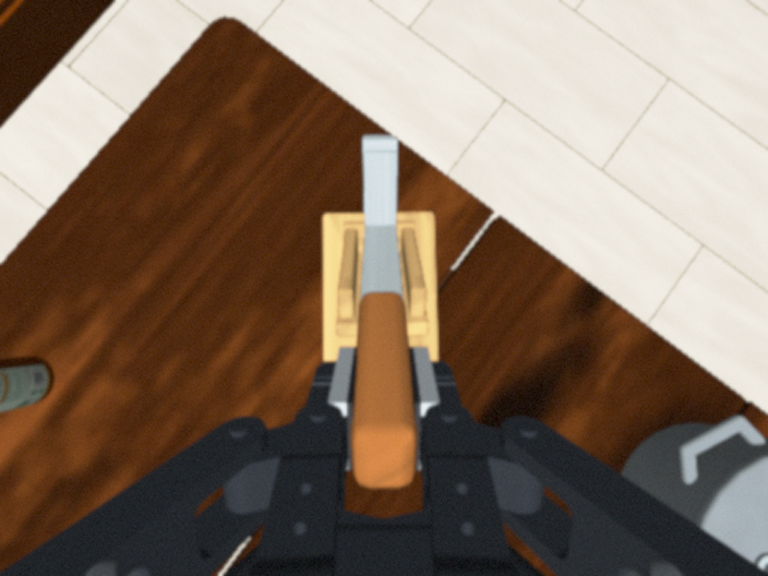

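```bash
python3 -m handwheel '[[[0,0,-0.007,0,0,0,0.005],[0,0,-0.007,0,0,0,0.005],[-0.001,-0.001,-0.006,0,0,0,0.005],[-0.001,-0.001,-0.005,0,0,0,0.005],[-0.001,-0.001,-0.003,0,0,0,0.005],[-0.0007,-0.0006,-0.003,0,0,0,0.005],[0,0,0,0,0,0,0.005],[0,0,0,0,0,0,0.005]]]';python3 - <<'E'
from h import *
o=r.get_obs();print(heelnow(o),o['joints'].round(2),o['contact_force'])
p0=np.array([.48806525,.30612273,.19673368]);print('to rest',p0-o['tcp_pos'])
im,d=r.grab_frame('wrist');save('w20.png',im,s=1.5)
E
```

```text
clock: 24.57
tcp_pos: [0.4875, 0.3066, 0.1972]
orientation: [-2.804, -0.963, -0.598]
contact_force: [-1.1, 0.6, -2.5]
grip_width: 0.017
(array([0.5689, 0.3677, 0.0341]), 'yaw', 0.6697, 'lean', 0.6141, 'roll', 0.0171) [-0.12  0.41 -0.67  2.1   0.79  0.39 -2.3 ] [-1.05340238  0.60113294 -2.5278697 ]
to rest [ 0.00053687 -0.00050462 -0.00050368]
```

View pics/w20.png

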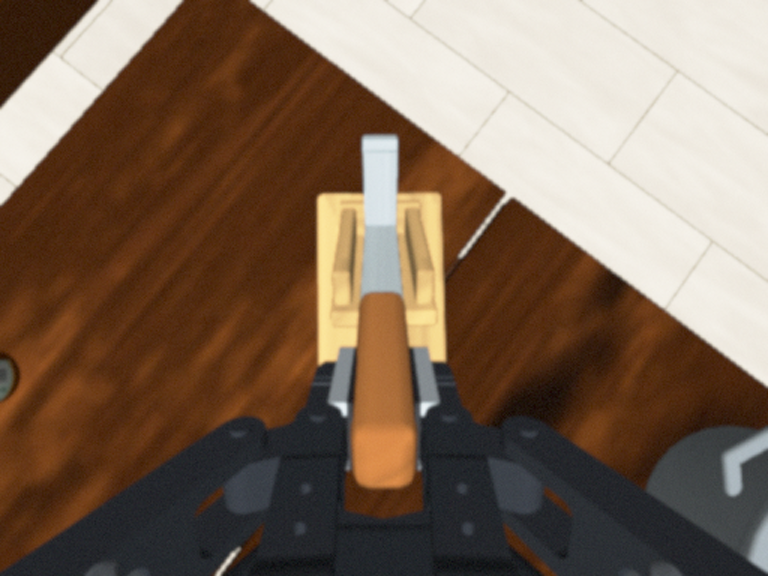

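```bash
python3 -m handwheel '[[[0,0,-0.0005,0,0,0,0.005],[0,0,0,0,0,0,0.018],[0,0,0,0,0,0,0.022],[0,0,0,0,0,0,0.03],[0,0,0,0,0,0,0.05],[0,0,0,0,0,0,0.085],[0,0,0,0,0,0,0.085],[0,0,0,0,0,0,0.085],[0,0,0,0,0,0,0.085],[0,0,0,0,0,0,0.085]]]' 20;python3 - <<'E'
from h import *
o=r.get_obs();R,_=cv2.Rodrigues(o['orientation']);print(R[:,2],o['contact_force'])
im,d=r.grab_frame('wrist');save('w21.png',im,s=1.5)
W,m=handle(im,d,o);vs,us=np.where(m)
for row in range(vs.min(),vs.max(),20):
    c=us[vs==row];k=int(round(c.mean()));print(row,c.min(),c.max(),W[row,k].round(4))
E
```

```text
clock: 25.45
tcp_pos: [0.4876, 0.3066, 0.1968]
orientation: [-2.804, -0.962, -0.598]
contact_force: [-0.0, -0.3, 0.4]
grip_width: 0.0851
[ 0.3280942   0.23371535 -0.91527664] [-0.02549751 -0.31572986  0.39012107]
196 247 264 [0.5326 0.3396 0.1192]
216 239 271 [0.523  0.3332 0.1359]
236 238 273 [0.5154 0.3276 0.1488]
256 236 275 [0.5095 0.3227 0.1609]
276 235 276 [0.504  0.3187 0.1693]
296 234 277 [0.4987 0.3146 0.1734]
316 236 275 [0.4914 0.3089 0.1676]
```

View pics/w21.png

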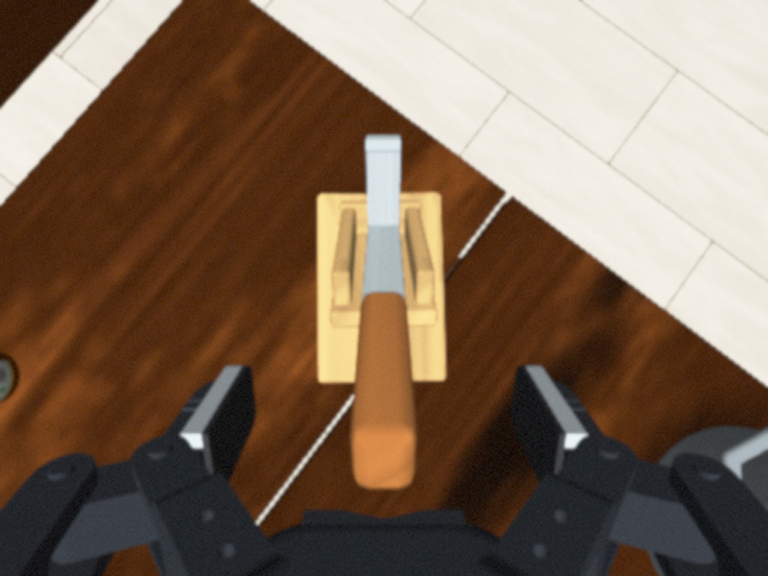

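```bash
python3 -m handwheel '[[[-0.005,-0.0035,0.014,0,0,0,0.085],[-0.0098,-0.007,0.0275,0,0,0,0.085],[-0.0098,-0.007,0.0275,0,0,0,0.085],[-0.0098,-0.007,0.0275,0,0,0,0.085],[0,0,0.03,0,0,0,0.085],[0,0,0.03,0,0,0,0.085],[0,0,0.03,0,0,0,0.085],[0,0,0,0,0,0,0.085],[0,0,0,0,0,0,0.085]]]';python3 - <<'E'
from h import *
o=r.get_obs();print(o['joints'].round(2))
im,d=r.grab_frame('wrist');save('w22.png',im,s=1.5)
im,d=r.grab_frame('scene');save('s22.png',im,(180,70,350,230),4);W=pts('scene',d)
near=np.hypot(W[...,0]-.56,W[...,1]-.088)<.075;m=near&(abs(W[...,2]-.095)<.006);q=W[m]
print('lid',m.sum(),cv2.minEnclosingCircle(q[:,:2].astype(np.float32)),q[:,2].mean(),np.linalg.lstsq(np.c_[q[:,:2],np.ones(len(q))],q[:,2],rcond=None)[0])
E
```

```text
clock: 26.25
tcp_pos: [0.4538, 0.2823, 0.385]
orientation: [-2.804, -0.961, -0.604]
contact_force: [-0.6, 0.1, -0.6]
grip_width: 0.085
[ 0.32  0.1  -1.04  1.98  0.18  0.71 -1.72]
lid 524 ((0.5594182014465332, 0.08569489419460297), 0.06723112612962723) 0.09517413158872322 [0.00734884 0.00159124 0.09094979]
```

View pics/w22.png

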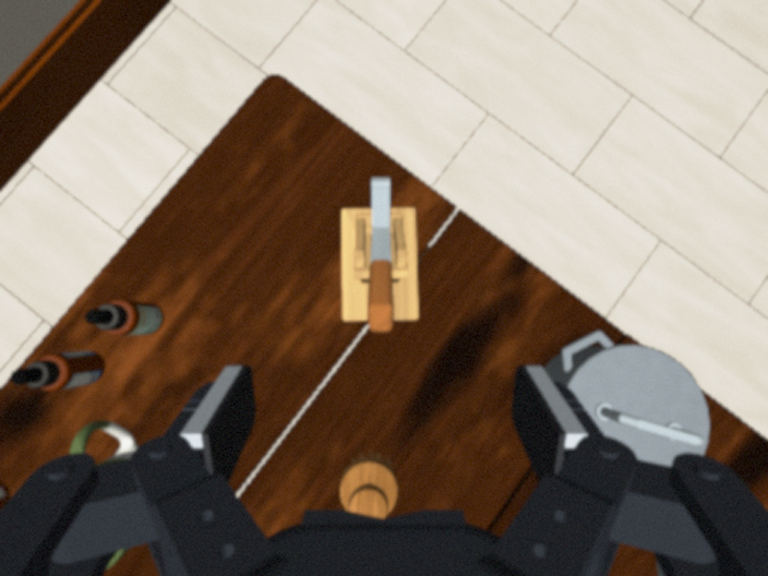

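View pics/s22.png

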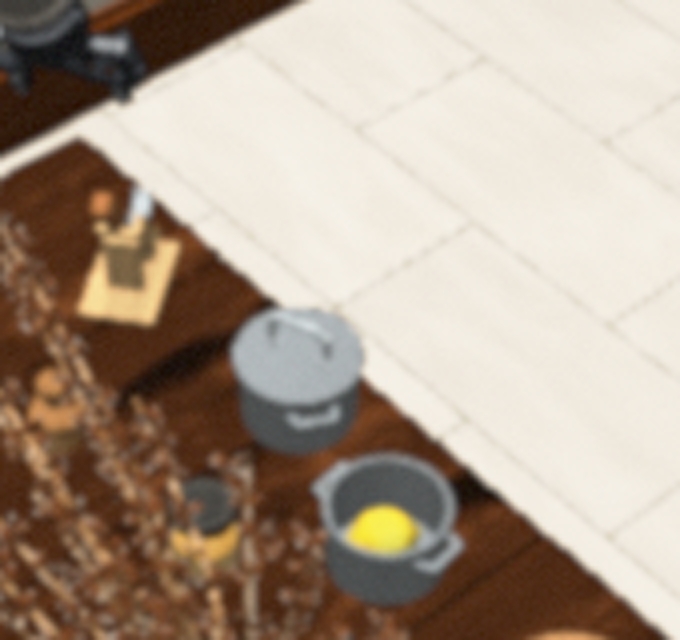

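The lid is seated level on the garlic pot at (297,355) in the scene crop. The lemon pot is open, the lifter is in its rest, and the hand touches nothing.

```bash
python3 -c "
from bench import r
print(r.hand_in())"
```

```text
the job is handed in; nothing more can be done
None
```

I took the lifter from its rest, carried the grey lid by its loop and set it on the garlic's pot. I then returned the lifter to its rest and handed in at about 26 s; the hand-in gives no verdict.

**Lid:** in the last scene view it is level to about 0.4°, its top at z 0.095 as expected when seated. Its centre, (0.559, 0.086), is about 2 mm from that camera's rim fit. Just after release the wrist camera put it 2–4 mm from its own rim fits.

**Lifter:** at release its heel was within about 1 mm of where it sat before, leaning about 35°. The last wrist picture shows it lying in the channel.

**Surroundings:** the lemon pot is open. The pots, jar and brush look unmoved by eye, but I did not measure them again. The amber bottle is not in the last pictures.

**Off plan:**
- Joint 6 came within about 0.01 rad of its lower limit on the first reach. I eased the tool tilt back by about 7.5° before gripping.
- The lid swung about 4° while being carried, so I waited for it to settle.
- The cameras disagreed by 2–4 mm on absolute positions. I centred the lid from lid and rim measurements within the same camera.

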